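# Clear a jammed lid from the bottle-cap feed chute

### The job

A lid of the wrong size has stuck in the throat of the cap chute. Slide the feed control fully to stop before touching anything in the chute, then nudge the jammed lid back up the chute, lifting out each cap queued above it, until the lid is out in the loading pan and can be lifted out too. Put every cap in the wash tray and the lid in the reject tub, then slide the feed control back to its set-point clip; leave the other things on the bench where they are.

Things in the scene. Friction and masses are not known exactly. Their poses are not given: they have to be found in the camera images.
- throat (a point): Stainless cap chute on a grey drive base, sloping 10 degrees, capping machine at its low end. Point: centre line of the lane floor, at the throat; y: up the slope along the lane, z: square to the floor, x: across. Lane floor from y = -90 mm to 180 mm; side guides 29 mm high, 66 mm apart above y = 0, 59 mm apart below (the throat, where the lid is stuck)
- slot (a point): middle of the slot between the two clear hold-down strips (chute y = 43, z = 33 mm, level with their tops; axes as at the throat). Slot 42 mm wide, the whole way from y = -94 to 180 mm; strip undersides 29 mm above the floor. Things under the strips can be pushed along through the slot but not lifted. The low end is shut by a gate 14 mm high at y = -91 mm
- mouth (a point): point on the lane floor, centre line, at the upper end of the hold-down strips (chute y = 180 mm), where the loading pan begins; axes as at the throat
- pan (a point): centre of the floor of the open loading pan (chute y = 264 mm; axes as at the throat), same slope as the lane. Inside: x from -85 to 85 mm, chute y from 180 to 347 mm, rim 18 mm high; slanting shoulders close its low corners up to chute y = 200 mm. Caps and lid lie flat on the chute and stay where they are left (friction about 0.5 to 0.7)
- capper (a point): top front of the white capping machine at the chute's low end: its head's underside overhangs from here, 220 mm above the bench; the column stands behind it. Axes level, x and y as the chute seen from above
- lid_mid (a point): the jammed lid, white plastic, smooth, flatter and wider than the caps: 62 mm diameter, 20 mm high, about 35 g. It starts as the lowest thing in the chute, its leading edge in the throat. Point at its centre, half-way up; z along its axis
- tray: white wash tray, fixed, 155 (x) by 250 (y) by 35 mm high, walls and floor 4 mm. Origin under its centre on the bench
- tub: grey square reject tub, fixed, 130 by 130 by 55 mm high, walls and floor 4 mm. Origin under its centre on the bench
- console: grey feeder control box, fixed, 110 (x) by 190 (y) by 55 mm high; on top a 40 mm wide, 150 mm long, 14 mm high track along its y axis with the feed slider. Origin under its centre on the bench. Stop is the -y end of the track (thick black bar; the scale marks grow longer towards fast, +y)
- feed (a joint): feed slider: 0 = stop (the end stop), grows to 0.1 m = fastest, along the control box's +y. Stays where it is left; about 1.5 N to move it
- feed_mid (a point): centre of the slider's black grip (28 mm in the control box's x, 20 mm along the track, 40 mm high, standing just above the track, white line round its middle), half-way up
- clip: small steel set-point clip, fixed, 14 by 9 by 8 mm, on the control box's top at the -x side of the track; its point is at its own y = 0. The slider is at the set point when its middle is level with the clip along the track (same axes as the control box). Origin under the clip on the box's top
- cap1_mid (a point): one of the up to four caps queued above the lid or lying in the pan (two to four are there, the rest absent), white plastic with ribbed sides, 56 mm diameter, 26 mm high, about 30 g. Point at its centre, half-way up; z along its axis
- cap2_mid (a point): one of the up to four caps queued above the lid or lying in the pan (two to four are there, the rest absent), white plastic with ribbed sides, 56 mm diameter, 26 mm high, about 30 g. Point at its centre, half-way up; z along its axis
- cap3_mid (a point): one of the up to four caps queued above the lid or lying in the pan (two to four are there, the rest absent), white plastic with ribbed sides, 56 mm diameter, 26 mm high, about 30 g. Point at its centre, half-way up; z along its axis
- cap4_mid (a point): one of the up to four caps queued above the lid or lying in the pan (two to four are there, the rest absent), white plastic with ribbed sides, 56 mm diameter, 26 mm high, about 30 g. Point at its centre, half-way up; z along its axis
- flask: white plastic bottle, 72 mm diameter, 150 mm high; not part of the job, leave it. Origin under its centre
- amber: amber jar, 68 mm diameter, 125 mm high; not part of the job, leave it. Origin under its centre
- needles: white carton, 85 by 130 by 60 mm high; not part of the job, leave it. Origin under its centre
- beaker: glass beaker, 68 mm diameter, 85 mm high; not part of the job, leave it. Origin under its centre
- spanner: steel spanner, 150 mm long; not part of the job, leave it. Origin under its centre
- jar: small glass jar, 60 mm diameter, 80 mm high; not part of the job, leave it. Origin under its centre
- wipes: white box, 110 by 100 by 75 mm high; not part of the job, leave it. Origin under its centre

How it is judged:
By the outcome, as a careful person would: the job done as asked, in the order asked, and still so for the second after the job is handed in, with the robot touching nothing.
Of cap1, cap2, cap3, cap4 only 2 to 4 are there at a start; the rules pass over those that are not, and their reading is None.
At some moment in a run one of cap1, cap2, cap3, cap4, lid may be knocked a few centimetres aside while the robot is not near it.
It also fails if it takes over 210 s, if anything falls off the work surface, if the arm or the gripper's body presses on something with over 40 N, if the wrist force passes 120 N, or if a joint passes its speed limit or range.

### The arm

A 6-joint arm with a two-finger parallel gripper is mounted at the origin on the work surface. World frame = base frame: x ahead of the robot, y to its left, z up, the work surface at z = 0. Lengths are in m, angles in rad, forces in N, time in s.
With the tool pointing down it reaches from about 0.375 to 0.975 m from the base axis. Payload 3.8 kg.
Tool frame: the origin (TCP) lies on the centre line of the jaws, within the pads' length; the fingertips stand 17 mm ahead of it and the grasp point (between the pads) lies 2 mm behind it (bot.tip_extent is the distance from the TCP to the fingertips, in m); z points along the fingers, y is the line along which they close (so a half turn about z gives the same grasp; the last joint's range is limited). The gripper opens to 85 mm and grips with 20 to 120 N. Pads are 22 mm wide; open, the fingers measure 114 mm over their backs; the gripper's body (76 mm by 85 mm) begins 54 mm behind the grasp point. The pads swing forward as they close: fully open they stand 13 mm farther back than shut.
Start: joints at [1.09, 0.264, 1.604, -0, 1.274, -0.037], TCP at [0.29, 0.61, 0.248] pointing down, gripper open.
Joint ranges: [-2.63, 2.63], [-0.94, 2.18], [0.31, 2.57], [-1.31, 4.45], [0, 2.66], [-2.55, 2.55]. Speed limits (rad/s): [2.57, 2.57, 3.14, 3.14, 3.14, 3.14].

### API

Orientations are given as a rotation vector (axis times angle).
In Python, from workcell import readout, read_camera, finish_job, bot gives the robot as it stands.
- The arm moves only by the tool jog_arm, never from a script. Its argument "deltas" is one flat list of numbers, 7 for each row, row after row: the shift along the tool's x, y, z in m, then the turn, a rotation vector about the tool's x, y, z in degrees, then the gripper command: -1 is shut, 1 is fully open, values between are in proportion. A call has 1 to 8 rows; each row is the pose to reach, as a shift and turn from the pose commanded when the call began, along the tool's axes at that moment; what a row does not reach only later rows make up. A row lasts 1/10 s, in which the tool goes at most 50 mm and 8.59 degrees, less where a joint would pass 70% of its speed; a pose out of reach is approached as far as the arm can. A call with a gripper value outside its range is refused whole. The fingers move at their own pace and stop on an object; "squeeze" is the grip in N (left out, the last holds). Time passes only in rows, so rows that repeat a pose let the fingers close. It gives the time, the measured TCP pose, the force, the opening and the grip force at its end, in the units of the state.
- readout.read_state(): the state, without advancing time (a new reading comes with each control period).
- read_camera(name): name is "scene" or "side" or "wrist"; returns a dict with "color" (400x640x3 uint8, blue, green, red), "fx", "fy", "cx", "cy" (pixels), "dist" ([k1, k2, p1, p2, k3] as OpenCV has them; the pictures are not rectified), "origin" and "attitude" of the camera in the world. Camera axes: x right, y down, z forward; pixel columns grow to the right and rows downward; lengths in m; the calibration is good to about 2 mm. A picture is of the moment at which its call begins. There is no depth.
- finish_job(): hands the job in; it is judged then, once.
The state is a dict: "time": time; "q": joint angles; "joint_vel": joint speeds; "joint_torque": joint torques, N m; "tool_pos": TCP position; "tcp_rot": TCP orientation; "wrist_force": force on the tool from outside, world axes, zero at the start; "torque": the same for the moment, N m; "width": opening from 0.0 (shut) to 1.0 (fully open); "grip_force": force on a finger pad.
Only numpy, scipy, OpenCV 4.12 (cv2) and the standard library are available. Lean on these libraries where they do the work, as an engineer would, in place of code of your own. Each camera call takes 0.05 s, during which the arm holds its last target. There are 200 camera calls.

## Working session

There is one attempt and no reset: what is moved stays moved. The work goes in short steps, Python scripts to look and compute and a tool call to move; the robot and the scene stay as the last step left them, time stands still between calls to the robot, and variables do not carry over. Pictures are saved under pics/ and viewed, at most 14 in all, crops included, and the job is handed in when it is done.

Besides the shell and the picture viewer there is one more tool, called after "Emit:" as name(argument=value, ...) on one line, values as JSON. jog_arm: Moves the arm, as the interface text tells. Its arguments: {"type":"object","properties":{"deltas":{"type":"array"},"squeeze":{"type":"number"}},"required":["deltas"]}

```bash
mkdir -p pics; ls; python3 - <<'E'
from workcell import readout, read_camera, bot
import cv2
print(readout.read_state())
for n in ("scene","side"):
    c=read_camera(n); cv2.imwrite(f"pics/{n}0.png",c["color"])
    print(n,{k:v for k,v in c.items() if k!="color"})
E
```

```text
pics
{'time': 0.0, 'q': array([ 1.09012513e+00,  2.64747897e-01,  1.60539228e+00, -2.02171314e-05,
        1.27368940e+00, -3.68896745e-02]), 'joint_vel': array([-0.00063163, -0.00098061,  0.00154388, -0.00031703, -0.00075262,
        0.00077895]), 'joint_torque': array([ 1.17471402e-03, -5.15105045e+01, -3.67313612e+01,  2.85405031e-04,
        1.28287612e-02,  2.36313207e-05]), 'tool_pos': array([0.28949432, 0.60899522, 0.24695565]), 'tcp_rot': array([-0.69125281, -3.06403057,  0.00340392]), 'wrist_force': array([-0.46803697,  0.59940185,  0.57481401]), 'torque': array([ 0.00607298, -0.00707958, -0.0181038 ]), 'grip_force': 0.0, 'width': 1.0025734776109465}
scene {'fx': 494.397574864705, 'fy': 494.397574864705, 'cx': 316.5278467716755, 'cy': 197.14807730590363, 'dist': array([-0.00230376,  0.        ,  0.        ,  0.        ,  0.        ]), 'origin': array([1.03007027, 0.70185607, 1.16449043]), 'attitude': array([-0.83690299, -2.65327114,  0.95778629])}
side {'fx': 426.5901424450763, 'fy': 426.5901424450763, 'cx': 311.43256876724337, 'cy': 201.72010415809712, 'dist': array([0.00443637, 0.        , 0.        , 0.        , 0.        ]), 'origin': array([ 0.0101861 , -0.8305195 ,  0.98791266]), 'attitude': array([-2.18416517,  0.68472593, -0.30208407])}
```

View pics/scene0.png

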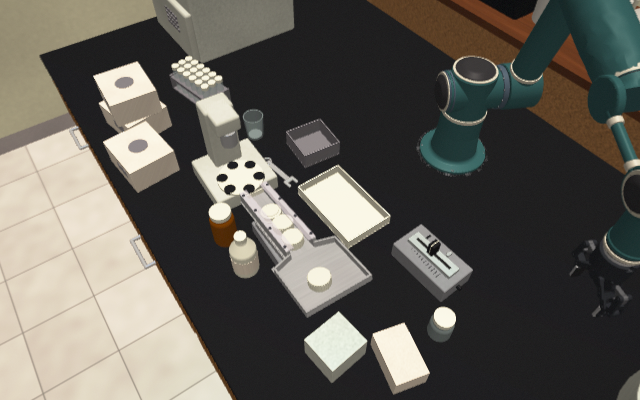

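View pics/side0.png

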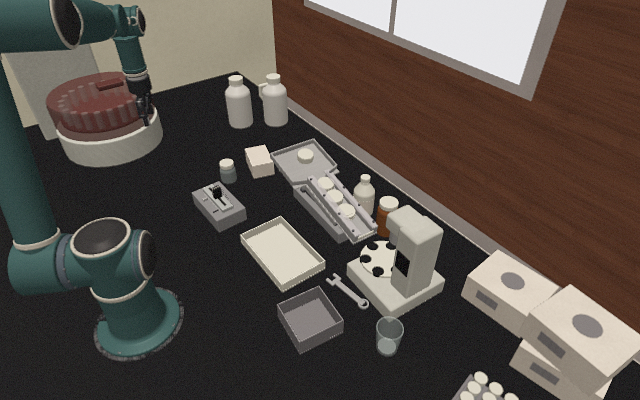

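Scene view: lid and two caps in the lane near (270,213), (282,225) and (292,239), one cap in the pan at (319,279), console at (432,258), tray at (344,205), tub at (313,143). Next, enlarged crops for exact pixels.

```bash
cat > h.py <<'E'
import numpy as np, cv2
from scipy.spatial.transform import Rotation as R
from workcell import readout, read_camera
def K(c): return np.array([[c["fx"],0,c["cx"]],[0,c["fy"],c["cy"]],[0,0,1]])
def ray(c,uv):
    p=cv2.undistortPoints(np.array(uv,float).reshape(-1,1,2),K(c),c["dist"]).reshape(-1,2)
    d=np.c_[p,np.ones(len(p))]@R.from_rotvec(c["attitude"]).as_matrix().T
    return np.array(c["origin"]),d/np.linalg.norm(d,axis=1)[:,None]
def onplane(c,uv,n,p0):
    o,d=ray(c,uv); n=np.array(n,float)
    return o+d*(((np.array(p0)-o)@n)/(d@n))[:,None]
def atz(c,uv,z): return onplane(c,uv,[0,0,1],[0,0,z])
def tri(c1,u1,c2,u2):
    o1,d1=ray(c1,u1);o2,d2=ray(c2,u2);out=[]
    for a,b in zip(d1,d2):
        s=np.linalg.lstsq(np.c_[a,-b],o2-o1,rcond=None)[0]
        p,q=o1+s[0]*a,o2+s[1]*b; out.append(np.r_[(p+q)/2,np.linalg.norm(p-q)])
    return np.array(out)
def proj(c,P):
    Rm=R.from_rotvec(c["attitude"]).as_matrix().T
    return cv2.projectPoints(np.array(P,float).reshape(-1,1,3),cv2.Rodrigues(Rm)[0],-Rm@c["origin"],K(c),c["dist"])[0].reshape(-1,2)
def shot(n,f=None):
    c=read_camera(n)
    if f: cv2.imwrite("pics/"+f,c["color"])
    return c
def save(c,f): np.save(f,c,allow_pickle=True)
def load(f): return np.load(f,allow_pickle=True).item()
def tooldelta(P,st):  # world target -> tool-axes shift
    return R.from_rotvec(st["tcp_rot"]).as_matrix().T@(np.array(P)-st["tool_pos"])
E
python3 - <<'E'
from h import *
def crop(im,x,y,w,h,s): 
    o=cv2.resize(im[y:y+h,x:x+w],None,fx=s,fy=s,interpolation=cv2.INTER_CUBIC)
    for i in range(0,w,20):
        cv2.putText(o,str(x+i),(i*s,8),0,.3,(0,255,255),1); cv2.line(o,(i*s,0),(i*s,h*s),(0,90,90),1)
    for i in range(0,h,20):
        cv2.putText(o,str(y+i),(0,i*s+8),0,.3,(0,255,255),1); cv2.line(o,(0,i*s),(w*s,i*s),(0,90,90),1)
    return o
a=shot("scene");b=shot("side");save(a,"a.npy");save(b,"b.npy")
cv2.imwrite("pics/c1.png",crop(a["color"],230,175,160,145,4)[:600])
cv2.imwrite("pics/c2.png",crop(b["color"],260,135,130,120,5)[:600])
t=np.vstack([np.pad(crop(a["color"],385,220,100,80,4),((0,0),(0,0),(0,0))),crop(b["color"],185,170,100,70,4)])
cv2.imwrite("pics/c3.png",t[:600])
E
```

```text
(no output)
```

View pics/c1.png

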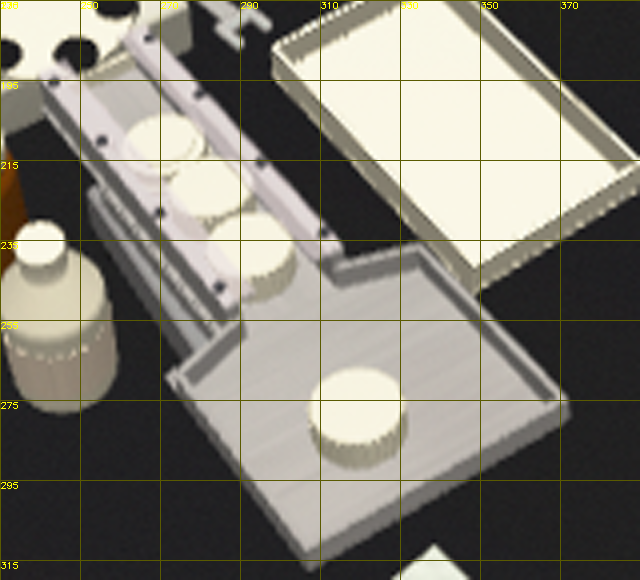

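View pics/c2.png

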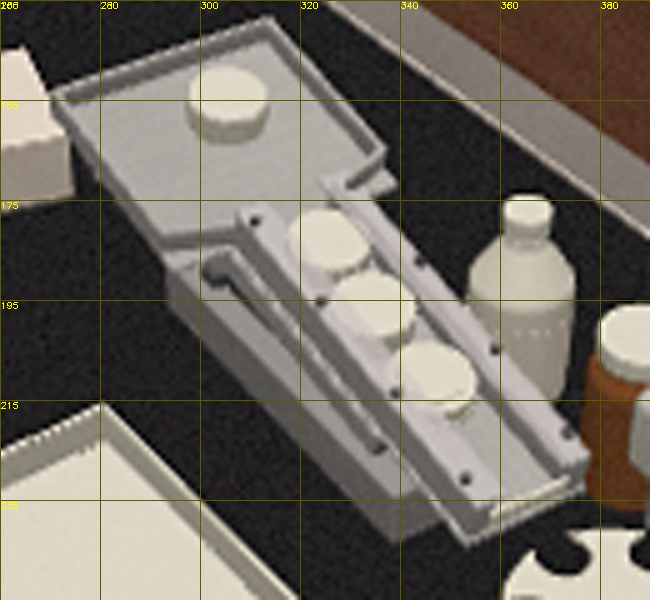

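View pics/c3.png

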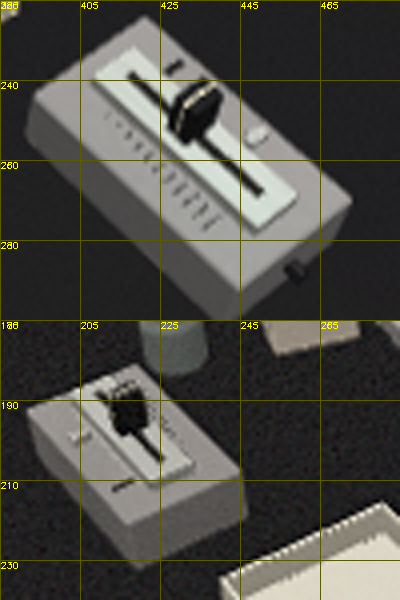

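Crops: slider grip at scene (434,248), stop bar at (428,237), clip at (448,253). The lid top is at scene (271,211) / side (347,210). Lane caps are at scene (282,221) and (292,236), and the pan cap at scene (319,275) / side (306,154). The strip bolts are clear in both views, so I'll fit the chute frame to them.

```bash
cat > m.py <<'E'
from h import *
a=load("a.npy");b=load("b.npy")
np.set_printoptions(precision=4,suppress=True)
# bolts, low->mouth ; tray side (+?) then far side
sA=[(267.5,184.5),(280,198.75),(295.25,215.5),(310.75,233.25),(243.5,195.5),(255.5,210),(270,228.25)]
sB=[(353,230.6),(339,213.6),(324,195),(310.8,179.2),(373.6,221.6),(359,204.8),(344,187.4)]
T=tri(a,sA,b,sB);print("bolts",T)
d=(T[3,:3]-T[0,:3])+(T[6,:3]-T[4,:3]);d/=np.linalg.norm(d)
print("slope deg",np.degrees(np.arcsin(d[2])),"yaw",np.degrees(np.arctan2(d[1],d[0])))
h=d[:2]/np.linalg.norm(d[:2]);c,s=np.cos(np.radians(10)),np.sin(np.radians(10))
Y=np.r_[h*c,s];X=np.r_[h[1],-h[0],0];Z=np.cross(X,Y);M=np.c_[X,Y,Z]
P=tri(a,[(372,274.5),(308,315),(273,269)],b,[(270.4,154),(314,138.6),(337,165)]);print("pan",P)
print("pan in XYZ",P[:,:3]@M);print("bolts XYZ",T[:,:3]@M)
C=tri(a,[(319.2,275.5),(292.5,236),(282,221),(270.8,210.8)],b,[(305.6,154.4),(325.6,183),(334.6,196.6),(347,210)])
print("caps",C,C[:,:3]@M)
# console
Q=atz(a,[(393.75,243),(421.5,224),(473,270),(445.75,293)],.055);print("console",Q,np.linalg.norm(np.diff(Q,axis=0,append=Q[:1]),axis=1))
print("clip",atz(a,[(448.5,253)],.063),"stopbar",atz(a,[(428.5,237)],.055))
E
python3 m.py
```

```text
bolts [[ 0.62   -0.1401  0.1039  0.0017]
 [ 0.6236 -0.0662  0.116   0.0017]
 [ 0.6274  0.0173  0.1323  0.0011]
 [ 0.6311  0.0957  0.1451  0.0003]
 [ 0.6961 -0.1447  0.1031  0.0023]
 [ 0.6991 -0.0703  0.117   0.0019]
 [ 0.7034  0.0131  0.1309  0.0024]]
slope deg 9.932869018027327 yaw 87.31963983475978
pan [[0.5874 0.283  0.159  0.0027]
 [0.7684 0.2802 0.1574 0.006 ]
 [0.7605 0.1235 0.1328 0.0008]]
pan in XYZ [[0.5735 0.333  0.1027]
 [0.7545 0.3383 0.1002]
 [0.7539 0.1796 0.1032]]
bolts XYZ [[ 0.6259 -0.0912  0.1216]
 [ 0.6261 -0.0163  0.1206]
 [ 0.6259  0.0689  0.1222]
 [ 0.6259  0.1484  0.1212]
 [ 0.7021 -0.0924  0.121 ]
 [ 0.7016 -0.0167  0.1218]
 [ 0.7021  0.068   0.1209]]
caps [[ 0.6885  0.2129  0.156   0.0021]
 [ 0.669   0.0669  0.1305  0.002 ]
 [ 0.6604  0.004   0.119   0.    ]
 [ 0.6627 -0.0551  0.1028  0.0041]] [[ 0.6778  0.2682  0.1111]
 [ 0.6652  0.1193  0.1115]
 [ 0.6595  0.055   0.1111]
 [ 0.6645 -0.0058  0.1054]]
console [[0.4304 0.1979 0.055 ]
 [0.3256 0.1937 0.055 ]
 [0.3176 0.3803 0.055 ]
 [0.4226 0.3881 0.055 ]] [0.1049 0.1869 0.1053 0.1904]
clip [[0.3374 0.3089 0.063 ]] stopbar [[0.34   0.2373 0.055 ]]
```

The chute frame fits the given sizes: slope 9.9°, floor near 0.0855 square to the slope, lane centre at 0.664, and the lid centre about 10 mm above the throat line. I'll move over the console now and turn the jaws across its track.

Emit:
jog_arm(deltas=[-0.222,-0.269,0,0,0,62,0.2,-0.222,-0.269,0,0,0,62,0.2,-0.222,-0.269,0,0,0,62,0.2,-0.222,-0.269,0,0,0,62,0.2,-0.222,-0.269,0,0,0,62,0.2,-0.222,-0.269,0,0,0,62,0.2,-0.222,-0.269,0,0,0,62,0.2,-0.222,-0.269,0,0,0,62,0.2], squeeze=20)

```text
time: 1.0
tool_pos: [0.3756, 0.2663, 0.2481]
tcp_rot: [2.18, 2.259, -0.002]
wrist_force: [-0.1, 1.3, 0.1]
width: 0.604
grip_force: 0.0
```

```bash
cat >> h.py <<'E'
np.set_printoptions(precision=4,suppress=True)
h_=np.radians(87.32);_c,_s=np.cos(np.radians(10)),np.sin(np.radians(10))
CY=np.array([np.cos(h_)*_c,np.sin(h_)*_c,_s]);CX=np.array([np.sin(h_),-np.cos(h_),0]);CZ=np.cross(CX,CY)
CM=np.c_[CX,CY,CZ];CO=CM@np.array([.664,-.0155,.0855])
def ch(p): return CO+CM@np.array(p,float)      # chute mm frame -> world
def inch(P): return (np.array(P)-CO)@CM
def Rdown(head): # level tool, y axis at heading(deg), z down
    a=np.radians(head);y=np.array([np.cos(a),np.sin(a),0]);z=np.array([0,0,-1.]);return np.c_[np.cross(y,z),y,z]
RCH=np.c_[-CY,CX,-CZ]; RCH=np.c_[np.cross(CX,-CZ),CX,-CZ]  # tool square to chute, closing across
def go(P,Rt,st=None):
    st=st or readout.read_state();Rn=R.from_rotvec(st["tcp_rot"]).as_matrix()
    print("move",Rn.T@(np.array(P)-st["tool_pos"]),"turn",np.degrees(R.from_matrix(Rn.T@Rt).as_rotvec()))
def blob(mask,lo=30):
    n,l,s,c=cv2.connectedComponentsWithStats(mask.astype(np.uint8));return [(c[i].round(1),s[i]) for i in range(1,n) if s[i,4]>=lo]
E
python3 - <<'E'
from h import *
a=load("a.npy");b=load("b.npy")
st=readout.read_state();print(st["tool_pos"],st["time"],st["q"])
w=shot("wrist","w1.png");print(w["origin"])
print("grip",tri(a,[(434,247.5)],b,[(217,194)]),atz(a,[(434,247.5)],.09))
print("bottle tri",tri(a,[(240,236)],b,[(365,177)]))
tr=atz(a,[(299,190),(346,242),(389,215)],.035);print("tray",tr)
print("tub",atz(a,[(287,140),(318,166),(339,148),(313,121)],.055))
print("throat",ch([0,0,0]),"pan",ch([0,.264,0]))
print("capper head guess",tri(a,[(240,127)],b,[(412,240)]),tri(a,[(198,102)],b,[(440,220)]))
E
```

```text
[0.3756 0.2663 0.2481] 1.0 [ 0.5644 -0.151   2.0413 -0.0024  1.2522  0.5297]
[0.3731 0.3378 0.3734]
grip [[0.3705 0.2811 0.0828 0.0038]] [[0.3731 0.2847 0.09  ]]
bottle tri [[0.7818 0.0012 0.1463 0.0003]]
tray [[ 0.5267 -0.1209  0.035 ]
 [ 0.5251  0.1106  0.035 ]
 [ 0.3673  0.1069  0.035 ]]
tub [[ 0.45   -0.305   0.055 ]
 [ 0.4342 -0.1535  0.055 ]
 [ 0.3349 -0.1791  0.055 ]
 [ 0.3298 -0.3316  0.055 ]]
throat [ 0.6619 -0.0611  0.0815] pan [0.674  0.1986 0.1274]
capper head guess [[ 0.6269 -0.3194  0.2016  0.0578]] [[ 0.69   -0.3711  0.2818  0.0065]]
```

View pics/w1.png

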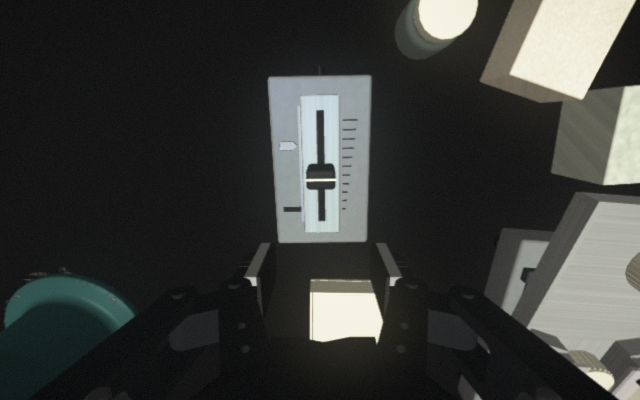

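Wrist view: track from (302,95) to (340,233), white line of the grip at (321,180), clip at (288,146), stop bar at (292,209).

```bash
python3 - <<'E'
from h import *
w=shot("wrist");save(w,"w1.npy")
print("track corners",atz(w,[(301,95),(338.5,95),(340,233),(305,233)],.069))
print("box",atz(w,[(268,76),(372,75),(368,242),(278,243)],.055))
g=atz(w,[(321,180)],.09)[0];print("grip",g,"clip",atz(w,[(288,146)],.063),"bar",atz(w,[(292,209.5)],.055))
for z in(.16,.098):go([.374,g[1],z],Rdown(2.35))
E
```

```text
track corners [[0.3503 0.363  0.069 ]
 [0.388  0.3644 0.069 ]
 [0.3975 0.2152 0.069 ]
 [0.357  0.2137 0.069 ]]
box [[0.3149 0.3813 0.055 ]
 [0.4223 0.3861 0.055 ]
 [0.4334 0.1988 0.055 ]
 [0.3236 0.1936 0.055 ]]
grip [0.3733 0.281  0.09  ] clip [[0.3366 0.3115 0.063 ]] bar [[0.3404 0.2372 0.055 ]]
move [ 0.0111 -0.0007  0.0884] turn [ 0.0186 -0.0217  0.0391]
move [ 0.0111 -0.0008  0.1504] turn [ 0.0186 -0.0217  0.0391]
```

Emit:
jog_arm(deltas=[0.0111,-0.001,0.05,0,0,0,0.2,0.0111,-0.001,0.1,0,0,0,0.2,0.0111,-0.001,0.13,0,0,0,0.2,0.0111,-0.001,0.15,0,0,0,0.2,0.0111,-0.001,0.15,0,0,0,0.2,0.0111,-0.001,0.15,0,0,0,-1,0.0111,-0.001,0.15,0,0,0,-1,0.0111,-0.001,0.15,0,0,0,-1], squeeze=20)

```text
time: 1.9
tool_pos: [0.373, 0.2834, 0.0998]
tcp_rot: [-2.17, -2.27, -0.001]
wrist_force: [-5.0, 1.8, 1.4]
width: 0.324
grip_force: 23.8
```

Emit:
jog_arm(deltas=[0,0,0,0,0,0,-1,0,0,0,0,0,0,-1,0,0,0,0,0,0,-1])

```text
time: 2.2
tool_pos: [0.373, 0.2833, 0.0998]
tcp_rot: [-2.17, -2.27, -0.002]
wrist_force: [-5.2, 1.7, 1.4]
width: 0.323
grip_force: 23.8
```

Emit:
jog_arm(deltas=[-0.01,0,0,0,0,0,-1,-0.02,0,0,0,0,0,-1,-0.03,0,0,0,0,0,-1,-0.036,0,0,0,0,0,-1,-0.04,0,0,0,0,0,-1,-0.043,0,0,0,0,0,-1,-0.045,0,0,0,0,0,-1,-0.045,0,0,0,0,0,-1])

```text
time: 3.0
tool_pos: [0.3753, 0.2376, 0.0997]
tcp_rot: [-2.171, -2.27, -0.001]
wrist_force: [-6.0, -0.1, 4.1]
width: 0.32
grip_force: 24.2
```

Emit:
jog_arm(deltas=[-0.002,0,0,0,0,0,-1,-0.004,0,0,0,0,0,-1,-0.006,0,0,0,0,0,-1,-0.006,0,0,0,0,0,-1])

```text
time: 3.4
tool_pos: [0.3754, 0.2368, 0.0998]
tcp_rot: [-2.17, -2.261, -0.014]
wrist_force: [-8.2, 21.7, -3.6]
width: 0.323
grip_force: 23.3
```

Emit:
jog_arm(deltas=[0,0,0,0,0,0,0.3,0,0,0,0,0,0,0.3,0,0,-0.05,0,0,0,0.3,0,0,-0.1,0,0,0,0.3,0,0,-0.15,0,0,0,0.3,0,0,-0.16,0,0,0,0.3])

```text
time: 4.0
tool_pos: [0.3797, 0.2329, 0.2665]
tcp_rot: [2.168, 2.266, 0.021]
wrist_force: [0.3, 0.5, 0.6]
width: 0.65
grip_force: 0.0
```

```bash
python3 - <<'E'
from h import *
a=shot("scene","s2.png");b=shot("side");w=shot("wrist","w2.png");save(a,"a.npy");save(b,"b.npy")
st=readout.read_state();print(st["tool_pos"],st["width"])
w_=w["color"].astype(int);print([ (c,s) for c,s in blob(((w_.min(2)>60)),40)][:12])
for P in ([.014,.284,.12],[.014,.284,.014]): print(ch(P)); go(ch(P),RCH)
E
```

```text
[0.3765 0.2314 0.2594] 0.6514832094829079
[(array([428.9,   8. ]), array([404,   0,  54,  21, 796], dtype=int32)), (array([576.1, 193. ]), array([  475,     0,   165,   400, 41549], dtype=int32)), (array([318.8, 124.1]), array([  267,    43,   103,   171, 15486], dtype=int32)), (array([ 54.4, 244.9]), array([ 47, 242,  16,   6,  50], dtype=int32)), (array([ 88.1, 249.4]), array([ 72, 245,  30,  11,  90], dtype=int32)), (array([250.8, 265. ]), array([238, 244,  27,  43, 421], dtype=int32)), (array([394.5, 265.5]), array([381, 244,  28,  44, 458], dtype=int32)), (array([ 23.3, 253.4]), array([ 16, 248,  17,  11,  77], dtype=int32)), (array([343. , 298.7]), array([ 305,  254,   84,   92, 6357], dtype=int32)), (array([413.1, 264.6]), array([407, 257,  12,  17,  76], dtype=int32)), (array([106. , 279.3]), array([ 78, 258,  54,  45, 929], dtype=int32)), (array([130.4, 277.5]), array([114, 260,  32,  37, 235], dtype=int32))]
[0.688  0.1968 0.249 ]
move [-0.0484  0.3096  0.0113] turn [-0.2813  9.9312  5.2288]
[0.6888 0.2152 0.1446]
move [-0.0302  0.311   0.1157] turn [-0.2813  9.9312  5.2288]
```

View pics/w2.png

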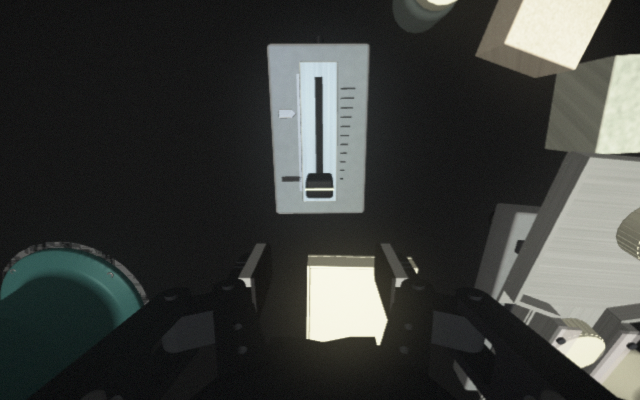

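Slider grip is now at (320,190), hard against the stop end by the black bar. Moving over the pan cap.

Emit:
jog_arm(deltas=[-0.048,0.31,0.011,0,9.9,5.2,0.8,-0.048,0.31,0.011,0,9.9,5.2,0.8,-0.048,0.31,0.011,0,9.9,5.2,0.8,-0.048,0.31,0.011,0,9.9,5.2,0.8,-0.048,0.31,0.011,0,9.9,5.2,0.8,-0.048,0.31,0.011,0,9.9,5.2,0.8,-0.048,0.31,0.011,0,9.9,5.2,0.8,-0.048,0.31,0.011,0,9.9,5.2,0.8])

```text
time: 4.95
tool_pos: [0.688, 0.196, 0.2421]
tcp_rot: [-2.179, -2.076, -0.172]
wrist_force: [-1.0, 0.2, -0.6]
width: 0.901
grip_force: 0.0
```

```bash
python3 - <<'E'
from h import *
w=shot("wrist","w3.png");save(w,"w.npy")
st=readout.read_state();print(st["tool_pos"],inch(st["tool_pos"]),w["origin"])
go(ch([.014,.284,.021]),RCH)
print("proj cap",proj(w,[ch([.014,.284,.026]),ch([.014,.312,.026])]))
E
```

```text
[0.6866 0.1965 0.2429] [0.0126 0.2826 0.1141] [0.6924 0.2447 0.3779]
move [0.0018 0.0026 0.093 ] turn [-0.7972  0.2046 -0.1226]
proj cap [[323.8358 211.0327]
 [323.7297 176.0489]]
```

View pics/w3.png

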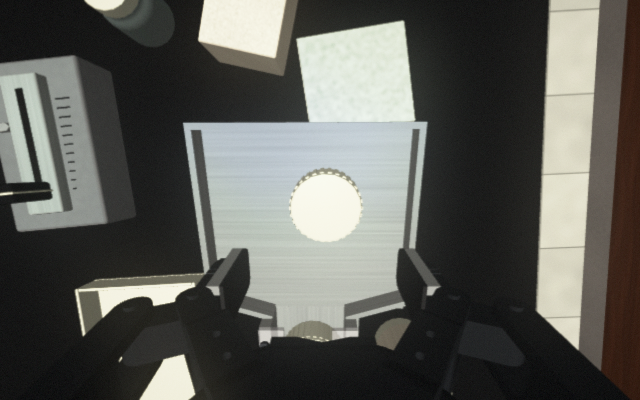

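Pan cap top centre at (325.5,207), within 3 mm of the prediction. The pan is otherwise empty, and the top of cap A shows at the mouth.

Emit:
jog_arm(deltas=[0.005,0.004,0.04,0,0,0,0.8,0.005,0.004,0.07,0,0,0,0.8,0.005,0.004,0.093,0,0,0,0.8,0.005,0.004,0.093,0,0,0,0.8,0.005,0.004,0.093,0,0,0,-1,0.005,0.004,0.093,0,0,0,-1,0.005,0.004,0.093,0,0,0,-1,0.005,0.004,0.093,0,0,0,-1], squeeze=25)

```text
time: 5.8
tool_pos: [0.6926, 0.2181, 0.1585]
tcp_rot: [-2.179, -2.081, -0.184]
wrist_force: [-0.1, 0.1, -0.4]
width: 0.641
grip_force: 26.5
```

Emit:
jog_arm(deltas=[0,0,0,0,0,0,-1,0,0,0,0,0,0,-1,0,0,-0.04,0,0,0,-1,0,0,-0.08,0,0,0,-1,0,0,-0.12,0,0,0,-1,0,0,-0.12,0,0,0,-1])

```text
time: 6.4
tool_pos: [0.6954, 0.1974, 0.2836]
tcp_rot: [-2.182, -2.084, -0.197]
wrist_force: [1.0, 0.3, 1.3]
width: 0.644
grip_force: 26.8
```

```bash
python3 - <<'E'
from h import *
a=load("a.npy");b=load("b.npy")
print(readout.read_state()["tool_pos"])
# tray: white mask in scene at rim height
for c,n in((a,"sc"),(b,"sd")):
    m=(c["color"].min(2)>190)
    for ce,s in blob(m,800): print(n,ce,s)
# tub / tray corners from side picture estimates
print("tray side",atz(b,[(241,239),(280,216),(325,262),(283,288)],.035))
print("tub side",atz(b,[(277,317),(315,289),(343,325),(300,350)],.055))
for P in ([.445,.06,.2],[.445,.06,.045]): go(P,Rdown(-2.5))
E
```

```text
[0.6954 0.1974 0.2836]
sc [123.5  83.5] [  94   62   61   44 1391]
sc [137.5 147. ] [ 104  122   69   52 1708]
sc [ 65.3 166.7] [  27  129   81   77 3248]
sc [249.8 193.4] [ 193  139  122  113 3686]
sc [ 21.3 200.6] [   0  173   52   57 1781]
sc [343.2 206.2] [ 298  173   90   69 2750]
sc [ 91.1 214.8] [  55  184   75   63 2611]
sc [ 34.7 241.1] [   0  209   70   66 2223]
sc [109.6 257.5] [  74  222   70   72 2728]
sc [ 48.6 289.6] [   8  250   84   81 3636]
sc [137.5 305.8] [  95  266   87   83 3972]
sc [ 82.1 332.9] [  42  298   75   76 2378]
sc [335.3 340.8] [ 305  312   62   59 1871]
sc [167.6 360.4] [ 121  315   94   85 4656]
sc [400.3 353.8] [ 373  324   56   61 1929]
sc [ 16.9 372. ] [   0  335   41   65 1942]
sc [103.8 382.2] [  71  353   69   47 1892]
sc [206.4 390.2] [173 372  59  28 838]
sd [362.2  10.3] [ 309    0   83   32 1362]
sd [473.8  30.8] [ 394    0  153   85 8606]
sd [281.7 252.8] [ 243  224   77   60 2264]
sd [560.7 311.8] [ 468  250  172  126 6681]
tray side [[ 0.3567  0.0868  0.035 ]
 [ 0.5134  0.1084  0.035 ]
 [ 0.5167 -0.1435  0.035 ]
 [ 0.3639 -0.1542  0.035 ]]
tub side [[ 0.2949 -0.2392  0.055 ]
 [ 0.4263 -0.2216  0.055 ]
 [ 0.4193 -0.3552  0.055 ]
 [ 0.2922 -0.351   0.055 ]]
move [-0.1609 -0.2442  0.0551] turn [  0.3098 -10.0532  -0.133 ]
move [-0.188  -0.245   0.2077] turn [  0.3098 -10.0532  -0.133 ]
```

Emit:
jog_arm(deltas=[-0.171,-0.249,0.055,0,-10,0,-1,-0.171,-0.249,0.055,0,-10,0,-1,-0.171,-0.249,0.055,0,-10,0,-1,-0.171,-0.249,0.055,0,-10,0,-1,-0.171,-0.249,0.055,0,-10,0,-1,-0.171,-0.249,0.055,0,-10,0,-1,-0.171,-0.249,0.055,0,-10,0,-1])

```text
time: 7.1
tool_pos: [0.427, 0.0482, 0.1882]
tcp_rot: [-2.265, -2.161, 0.024]
wrist_force: [-0.1, -0.1, -0.3]
width: 0.644
grip_force: 26.9
```

```bash
python3 - <<'E'
from h import *
w=shot("wrist","w4.png");st=readout.read_state();print(st["tool_pos"],st["width"])
m=w["color"].min(2)>120
for ce,s in blob(m,600):print(ce,s)
c=shot("side")
def outer(c,name,lo,reg):
    x,y,W,H=reg;im=c["color"];m=np.zeros(im.shape[:2],np.uint8);m[y:y+H,x:x+W]=(im[y:y+H,x:x+W].max(2)>lo)*255
    k=max(cv2.findContours(cv2.morphologyEx(m,cv2.MORPH_CLOSE,np.ones((3,3))),0,2)[0],key=cv2.contourArea)
    q=cv2.approxPolyDP(cv2.convexHull(k),4,True).reshape(-1,2);print(name,q.tolist());return q
for n,c,reg in(("scene",load("a.npy"),(296,160,96,90)),("side",load("b.npy"),(236,212,92,80))):
    q=outer(c,n+" tray",70,reg);print(atz(c,q,.035))
for n,c,reg in(("scene",load("a.npy"),(284,117,60,52)),("side",load("b.npy"),(274,286,72,68))):
    q=outer(c,n+" tub",50,reg);print(atz(c,q,.055))
E
```

```text
[0.4297 0.0487 0.1898] 0.6409932986869042
[247.5  12.7] [ 186    0  135   33 3301]
[557.1 164.1] [ 505    0  123  326 6612]
[620.5  55.5] [ 589    0   51  106 3622]
[336.3 218.4] [  257   123   162   214 24428]
[609.1 297.6] [ 558  202   82  165 5457]
[627.  375.9] [609 347  31  49 734]
scene tray [[390, 215], [389, 223], [348, 249], [296, 249], [298, 186], [337, 164]]
[[ 0.365   0.1085  0.035 ]
 [ 0.3859  0.1288  0.035 ]
 [ 0.5345  0.1322  0.035 ]
 [ 0.6506  0.0506  0.035 ]
 [ 0.5204 -0.1359  0.035 ]
 [ 0.3698 -0.1416  0.035 ]]
side tray [[325, 267], [281, 291], [242, 244], [240, 234], [280, 215], [325, 260]]
[[ 0.5052 -0.1593  0.035 ]
 [ 0.3538 -0.1599  0.035 ]
 [ 0.3492  0.0653  0.035 ]
 [ 0.3645  0.1087  0.035 ]
 [ 0.516   0.1127  0.035 ]
 [ 0.5213 -0.137   0.035 ]]
scene tub [[320, 118], [338, 139], [339, 152], [304, 167], [286, 143], [286, 131]]
[[ 0.3021 -0.3303  0.055 ]
 [ 0.313  -0.214   0.055 ]
 [ 0.3455 -0.1648  0.055 ]
 [ 0.4717 -0.1748  0.055 ]
 [ 0.4601 -0.2952  0.055 ]
 [ 0.4298 -0.3425  0.055 ]]
side tub [[319, 286], [342, 317], [343, 332], [299, 353], [277, 315], [277, 304]]
[[ 0.4412 -0.2194  0.055 ]
 [ 0.4318 -0.335   0.055 ]
 [ 0.407  -0.3712  0.055 ]
 [ 0.2859 -0.3562  0.055 ]
 [ 0.298  -0.234   0.055 ]
 [ 0.3157 -0.2045  0.055 ]]
```

View pics/w4.png

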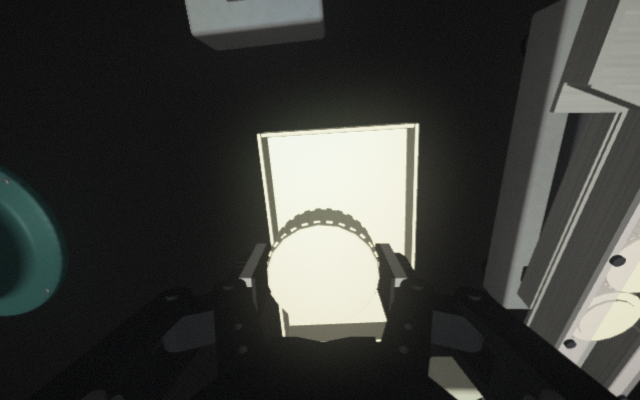

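Tray from (258,130) to (418,125) at its +y end, with the cap held above it at (323,275). Lowering the cap into the +y part of the tray.

Emit:
jog_arm(deltas=[0.011,0.013,0.05,0,0,0,-1,0.011,0.013,0.1,0,0,0,-1,0.011,0.013,0.14,0,0,0,-1,0.011,0.013,0.16,0,0,0,-1,0.011,0.013,0.162,0,0,0,-1,0.011,0.013,0.162,0,0,0,-1,0.011,0.013,0.162,0,0,0,0.5,0.011,0.013,0.162,0,0,0,0.5])

```text
time: 8.0
tool_pos: [0.4497, 0.0604, 0.033]
tcp_rot: [-2.27, -2.17, 0.005]
wrist_force: [-0.2, -1.0, 1.0]
width: 0.753
grip_force: 0.0
```

Emit:
jog_arm(deltas=[0,0,0,0,0,0,0.5,0,0,-0.05,0,0,0,0.5,0,0,-0.1,0,0,0,0.5,0,0,-0.15,0,0,0,-1,0,0,-0.19,0,0,0,-1,0,0,-0.19,0,0,0,-1])

```text
time: 8.6
tool_pos: [0.4536, 0.0608, 0.2294]
tcp_rot: [2.267, 2.167, 0.008]
wrist_force: [-0.1, -0.4, 0.8]
width: 0.244
grip_force: 0.0
```

```bash
python3 - <<'E'
from h import *
a=shot("scene","s5.png");b=shot("side","b5.png");save(a,"a.npy");save(b,"b.npy")
st=readout.read_state();print(st["tool_pos"],st["width"],st["wrist_force"])
z=np.vstack([cv2.resize(a["color"][170:290,230:390],None,fx=4,fy=4)[:, :640],])
y=cv2.resize(b["color"][140:300,240:400],(480,480))
o=np.zeros((600,800,3),np.uint8);o[:360,:480]=cv2.resize(a["color"][170:290,230:390],(480,360),interpolation=2);
o=np.hstack([o[:480,:480],cv2.resize(b["color"][140:300,240:345],(315,480),interpolation=2)]);cv2.imwrite("pics/z5.png",o)
# capper front via both views: dark/white edges
go(ch([0,-.05,.09]),RCH);go(ch([0,-.05,.021]),RCH)
E
```

```text
[0.4499 0.0605 0.2233] 0.06728611449551475 [-1.0642 -0.2068 -0.0646]
move [-0.1766  0.2174  0.0614] turn [-0.1708 10.0768  0.058 ]
move [-0.1646  0.2176  0.1293] turn [-0.1708 10.0768  0.058 ]
```

View pics/z5.png

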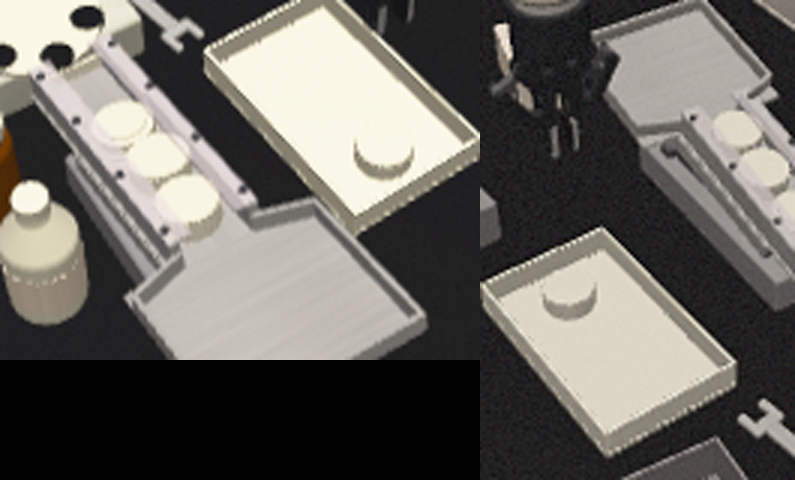

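Cap 1 sits in the tray and the three pieces in the lane are unchanged. Checking clearance to the capper head before entering the slot.

```bash
python3 - <<'E'
from h import *
a=load("a.npy");b=load("b.npy")
def cr(im,x,y,w,h,s): return cv2.resize(im[y:y+h,x:x+w],None,fx=s,fy=s,interpolation=2)
o=np.hstack([cr(a["color"],185,80,80,120,5),cr(b["color"],345,190,80,120,5)]);cv2.imwrite("pics/z6.png",o)
E
```

```text
(no output)
```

View pics/z6.png

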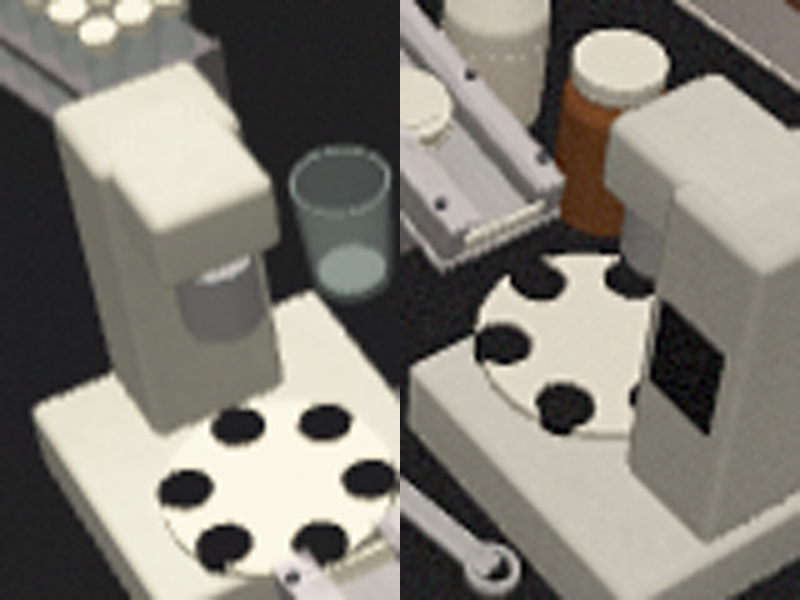

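```bash
python3 - <<'E'
from h import *
a=load("a.npy");b=load("b.npy")
t=tri(a,[(217,127),(240,118)],b,[(406.6,205.6),(387,216)]);print(t,inch(t[:,:3]))
go(ch([0,-.053,.09]),RCH)
E
```

```text
[[ 0.6847 -0.2699  0.2606  0.0009]
 [ 0.6162 -0.2688  0.2587  0.0033]] [[ 0.0326 -0.1732  0.2124]
 [-0.0359 -0.1756  0.2109]]
move [-0.1796  0.2174  0.0619] turn [-0.1708 10.0768  0.058 ]
```

Capper head front is at chute y = -174 mm, 60 mm or more clear of the gripper. Entering the slot below the lid.

Emit:
jog_arm(deltas=[-0.18,0.217,0,0,10,0,-1,-0.18,0.217,0,0,10,0,-1,-0.18,0.217,0,0,10,0,-1,-0.18,0.217,0,0,10,0,-1,-0.18,0.217,0,0,10,0,-1,-0.18,0.217,0,0,10,0,-1,-0.18,0.217,0.062,0,10,0,-1,-0.18,0.217,0.062,0,10,0,-1])

```text
time: 9.5
tool_pos: [0.6529, -0.1292, 0.1499]
tcp_rot: [-2.173, -2.071, -0.171]
wrist_force: [-0.7, 0.5, -1.5]
width: 0.001
grip_force: 0.0
```

```bash
python3 - <<'E'
from h import *
w=shot("wrist","w7.png");st=readout.read_state();print(st["time"],inch(st["tool_pos"]),st["wrist_force"],st["width"])
go(ch([0,-.053,.021]),RCH)
print(proj(w,[ch([-.021,-.053,.033]),ch([.021,-.053,.033]),ch([-.021,.1,.033]),ch([.021,.1,.033]),ch([0,.01,.02])]))
E
```

```text
9.55 [-0.007  -0.0547  0.0782] [-0.41    0.7363 -1.5966] -0.0030445861124831952
move [0.0017 0.0083 0.0571] turn [-1.2457 -0.0904 -0.1672]
[[300.3429 230.2565]
 [365.0364 230.4537]
 [292.1768 -56.2089]
 [376.7769 -57.6088]
 [332.8735 129.535 ]]
```

View pics/w7.png

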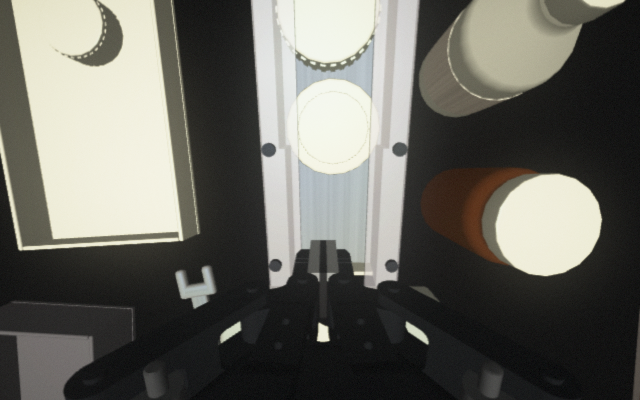

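Lid centre at (334,126), as predicted within 3 px; slot edges near x = 297 and 372. The tool stands 8 mm left of centre, so I correct that and go down.

Emit:
jog_arm(deltas=[0.001,0.009,0,-1.2,0,0,-1,0.001,0.009,0,-1.2,0,0,-1,0.001,0.009,0.015,-1.2,0,0,-1,0.001,0.009,0.03,-1.2,0,0,-1,0.001,0.009,0.045,-1.2,0,0,-1,0.001,0.009,0.057,-1.2,0,0,-1,0.001,0.009,0.057,-1.2,0,0,-1])

```text
time: 10.25
tool_pos: [0.6637, -0.1178, 0.0981]
tcp_rot: [-2.186, -2.084, -0.198]
wrist_force: [-0.7, 0.6, -0.5]
width: -0.001
grip_force: 0.0
```

```bash
python3 - <<'E'
from h import *
st=readout.read_state();print(st["time"],inch(st["tool_pos"]),st["wrist_force"])
go(ch([0.001,-.053,.021]),RCH)
E
```

```text
10.25 [ 0.0044 -0.0528  0.0262] [-0.69    0.6235 -0.5221]
move [-0.0002 -0.0035  0.0052] turn [ 0.4257  0.0359 -0.0202]
```

Emit:
jog_arm(deltas=[0,-0.003,0.004,0,0,0,-1,0.008,-0.003,0.004,0,0,0,-1,0.014,-0.003,0.004,0,0,0,-1,0.018,-0.003,0.004,0,0,0,-1,0.022,-0.003,0.004,0,0,0,-1,0.026,-0.003,0.004,0,0,0,-1,0.03,-0.003,0.004,0,0,0,-1,0.034,-0.003,0.004,0,0,0,-1])

```text
time: 11.05
tool_pos: [0.6648, -0.0846, 0.1037]
tcp_rot: [-2.19, -2.088, -0.203]
wrist_force: [0.1, -1.6, 1.4]
width: 0.002
grip_force: 0.7
```

Emit:
jog_arm(deltas=[0.005,0,0,0,0,0,-1,0.01,0,0,0,0,0,-1,0.015,0,0,0,0,0,-1,0.02,0,0,0,0,0,-1,0.025,0,0,0,0,0,-1,0.03,0,0,0,0,0,-1,0.035,0,0,0,0,0,-1,0.04,0,0,0,0,0,-1])

```text
time: 11.85
tool_pos: [0.6665, -0.0449, 0.1104]
tcp_rot: [-2.19, -2.087, -0.203]
wrist_force: [0.2, -2.3, 1.9]
width: 0.006
grip_force: 0.8
```

```bash
python3 - <<'E'
from h import *
w=shot("wrist","w8.png");st=readout.read_state();print(st["time"],inch(st["tool_pos"]),st["wrist_force"])
g=w["color"]; print(blob(g.min(2)>200,300))
E
```

```text
11.9 [0.0038 0.022  0.0256] [ 0.5596 -0.4217  0.6399]
[(array([215.1,  90.4]), array([ 193,    0,   45,  211, 4494], dtype=int32)), (array([247. ,  87.1]), array([ 227,    0,   37,  231, 3321], dtype=int32)), (array([309. ,  52.4]), array([  253,     0,   116,   117, 11639], dtype=int32)), (array([374.2, 102.5]), array([ 364,    0,   22,  218, 2626], dtype=int32)), (array([407.5,  84.1]), array([ 392,    0,   33,  185, 2707], dtype=int32)), (array([ 61.9, 210.3]), array([    0,    27,   141,   314, 31351], dtype=int32)), (array([313.1, 182.6]), array([  263,   123,   101,   120, 10103], dtype=int32)), (array([627.4, 165.1]), array([ 611,  122,   29,   83, 1768], dtype=int32))]
```

View pics/w8.png

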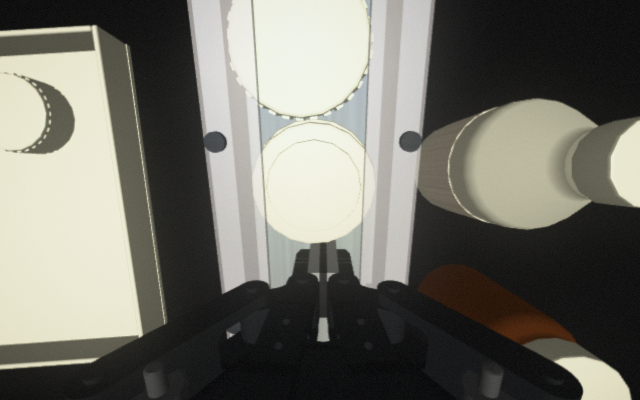

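The lid is free at (315,183), pushed by the fingertips, with the cap ahead at (300,60). I'll keep pushing until the top cap is in the pan.

Emit:
jog_arm(deltas=[0.006,-0.003,0.002,0,0,0,-1,0.012,-0.003,0.002,0,0,0,-1,0.018,-0.003,0.002,0,0,0,-1,0.024,-0.003,0.002,0,0,0,-1,0.03,-0.003,0.002,0,0,0,-1,0.036,-0.003,0.002,0,0,0,-1,0.042,-0.003,0.002,0,0,0,-1,0.046,-0.003,0.002,0,0,0,-1])

```text
time: 12.7
tool_pos: [0.6657, 0.0011, 0.1163]
tcp_rot: [-2.189, -2.088, -0.203]
wrist_force: [0.4, -0.5, -0.2]
width: 0.002
grip_force: 0.3
```

```bash
cat > caps.py <<'E'
from h import *
# white tops found in a picture, in the chute frame at height z (m)
def tops(c,z,amin=150,thr=185,lim=(-.07,.07,.0,.34)):
    hsv=c["color"].astype(int);m=(hsv.min(2)>thr)
    out=[]
    for ce,s in blob(m,amin):
        P=inch(onplane(c,[ce],CZ,ch([0,0,z])))[0]
        if lim[0]<P[0]<lim[1] and lim[2]<P[1]<lim[3]: out.append((P.round(4),ce,s[2:5]))
    return out
E
python3 - <<'E'
from caps import *
st=readout.read_state();print(st["time"],inch(st["tool_pos"]),st["wrist_force"])
a=shot("scene","s9.png");b=shot("side","b9.png")
for t in(200,220,235):print(t,tops(a,.026,100,t),"\n side",tops(b,.026,100,t-20))
E
```

```text
12.7 [0.0009 0.0675 0.0235] [ 0.39   -0.4996 -0.211 ]
200 [(array([0.0073, 0.1573, 0.026 ]), array([294.4, 242.3]), array([  58,   49, 1026], dtype=int32))] 
 side [(array([-0.0126,  0.1007,  0.026 ]), array([327.4, 191.2]), array([ 55,  76, 579], dtype=int32))]
220 [(array([0.0039, 0.1701, 0.026 ]), array([298.1, 244.7]), array([ 41,  42, 719], dtype=int32))] 
 side []
235 [] 
 side []
```

Emit:
jog_arm(deltas=[-0.006,0,0,0,0,0,-1,-0.006,0,-0.05,0,0,0,-1,-0.006,0,-0.1,0,0,0,-1,0.045,0,-0.11,0,0,0,0.8,0.095,0,-0.11,0,0,0,0.8,0.145,0,-0.11,0,0,0,0.8,0.155,0,-0.11,0,0,0,0.8,0.155,0,-0.11,0,0,0,0.8])

```text
time: 13.6
tool_pos: [0.6705, 0.1358, 0.2518]
tcp_rot: [-2.187, -2.091, -0.204]
wrist_force: [0.7, -0.2, -0.5]
width: 0.844
grip_force: 0.0
```

```bash
python3 - <<'E'
from caps import *
w=shot("wrist","w10.png");save(w,"w.npy");st=readout.read_state();print(st["time"],inch(st["tool_pos"]))
print(tops(w,.026,300,225,(-.09,.09,.1,.35)))
P=[ch([0,.224,.026]),ch([0,.18,.033])];print(proj(w,P))
go(ch([0,.224,.021]),RCH)
E
```

```text
13.65 [-0.0007  0.2219  0.133 ]
[(array([0.01  , 0.2223, 0.026 ]), array([333. , 207.7]), array([  63,   59, 2886], dtype=int32)), (array([-0.0026,  0.1675,  0.026 ]), array([318.6, 264.9]), array([  56,   66, 2063], dtype=int32))]
[[321.4313 205.8173]
 [321.4739 256.0001]]
move [ 0.0024 -0.0007  0.112 ] turn [0.7326 0.1635 0.0902]
```

View pics/w10.png

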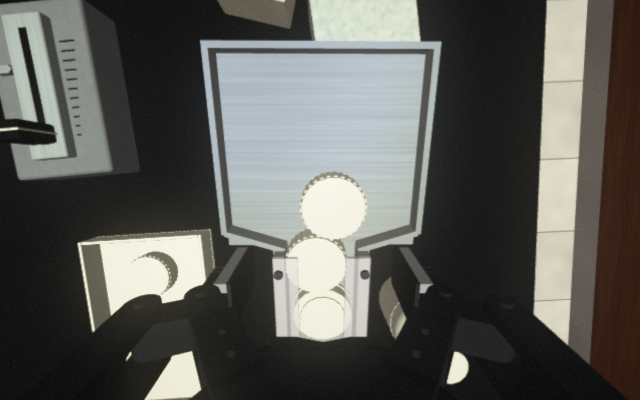

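Cap A at (333,207) in the pan clear of the strips, cap B at (317,264) at the mouth, lid at (322,315). Picking up cap A.

Emit:
jog_arm(deltas=[0.001,0.011,0.04,0.7,0,0,0.8,0.001,0.011,0.07,0.7,0,0,0.8,0.001,0.011,0.1,0.7,0,0,0.8,0.001,0.011,0.111,0.7,0,0,0.8,0.001,0.011,0.111,0.7,0,0,0.8,0.001,0.011,0.111,0.7,0,0,-1,0.001,0.011,0.111,0.7,0,0,-1,0.001,0.011,0.111,0.7,0,0,-1], squeeze=25)

```text
time: 14.45
tool_pos: [0.6852, 0.1533, 0.1446]
tcp_rot: [-2.184, -2.084, -0.194]
wrist_force: [-0.6, -0.3, -0.8]
width: 0.641
grip_force: 26.7
```

Emit:
jog_arm(deltas=[0,0,0,0,0,0,-1,0,0,0,0,0,0,-1,0,0,-0.04,0,0,0,-1,0,0,-0.08,0,0,0,-1,0,0,-0.12,0,0,0,-1,0,0,-0.12,0,0,0,-1])

```text
time: 15.05
tool_pos: [0.6864, 0.1329, 0.2692]
tcp_rot: [-2.188, -2.088, -0.206]
wrist_force: [0.8, 0.2, 0.9]
width: 0.644
grip_force: 27.0
```

```bash
python3 - <<'E'
from h import *
st=readout.read_state();print(st["tool_pos"],st["width"],st["grip_force"])
for z in(.2,.028): go([.443,-.017,z],Rdown(-2.5) )
E
```

```text
[0.6864 0.1329 0.2692] 0.6437302619549357 26.99387401342392
move [-0.1702 -0.237   0.0369] turn [ 0.8157 -9.9917 -0.1541]
move [-0.2001 -0.2394  0.2062] turn [ 0.8157 -9.9917 -0.1541]
```

Emit:
jog_arm(deltas=[-0.17,-0.237,0.037,0.8,-10,0,-1,-0.17,-0.237,0.037,0.8,-10,0,-1,-0.17,-0.237,0.037,0.8,-10,0,-1,-0.17,-0.237,0.037,0.8,-10,0,-1,-0.17,-0.237,0.037,0.8,-10,0,-1,-0.17,-0.237,0.037,0.8,-10,0,-1,-0.17,-0.237,0.037,0.8,-10,0,-1,-0.17,-0.237,0.037,0.8,-10,0,-1])

```text
time: 15.85
tool_pos: [0.4375, -0.0169, 0.194]
tcp_rot: [-2.267, -2.163, 0.016]
wrist_force: [0.2, -0.1, -0.4]
width: 0.647
grip_force: 27.0
```

```bash
python3 - <<'E'
from caps import *
st=readout.read_state();print(st["tool_pos"],st["width"]);go([.445,-.017,.029],Rdown(-2.5))
a=shot("scene");b=shot("side")
# caps in tray/chute state check in scene
print(tops(a,.023,100,225,(-.1,.1,.05,.34)))
E
```

```text
[ 0.4375 -0.0169  0.194 ] 0.6468750081378797
move [0.0005 0.0097 0.1649] turn [-0.7601  0.0868 -0.1914]
[(array([-0.0011,  0.1351,  0.023 ]), array([293.1, 236.5]), array([ 34,  24, 396], dtype=int32))]
```

Emit:
jog_arm(deltas=[0,0.008,0.05,-0.7,0,0,-1,0,0.008,0.1,-0.7,0,0,-1,0,0.008,0.14,-0.7,0,0,-1,0,0.008,0.163,-0.7,0,0,-1,0,0.008,0.165,-0.7,0,0,-1,0,0.008,0.165,-0.7,0,0,-1,0,0.008,0.165,-0.7,0,0,0.5,0,0.008,0.165,-0.7,0,0,0.5])

```text
time: 16.75
tool_pos: [0.4466, -0.0175, 0.0315]
tcp_rot: [2.268, 2.168, 0.001]
wrist_force: [-0.0, -0.3, -0.2]
width: 0.744
grip_force: 0.0
```

Emit:
jog_arm(deltas=[0,0,0,0,0,0,0.5,0,0,-0.05,0,0,0,0.5,0,0,-0.1,0,0,0,0.5,0,0,-0.15,0,0,0,-1,0,0,-0.19,0,0,0,-1,0,0,-0.19,0,0,0,-1,0,0,-0.19,0,0,0,-1])

```text
time: 17.45
tool_pos: [0.4455, -0.0172, 0.2215]
tcp_rot: [2.269, 2.167, 0.002]
wrist_force: [-1.3, 0.5, -0.4]
width: 0.069
grip_force: 0.0
```

```bash
python3 - <<'E'
from caps import *
st=readout.read_state();print(st["tool_pos"],st["width"],st["wrist_force"])
go(ch([-.002,.05,.09]),RCH)
a=shot("scene","s11.png");b=shot("side","b11.png");save(a,"a.npy");save(b,"b.npy")
for n,c in(("a",a),("b",b)):
  for t in(200,215,225,235): print(n,t,tops(c,.023,60,t,(-.1,.1,.02,.34)))
E
```

```text
[ 0.4455 -0.0172  0.2215] 0.06900813195946721 [-1.2515  0.5212 -0.4023]
move [-0.0003  0.2161  0.0435] turn [ 0.2119 10.1249  0.0753]
a 200 [(array([-0.0415,  0.1123,  0.023 ]), array([302.1, 224.6]), array([15, 17, 70], dtype=int32))]
a 215 [(array([0.0087, 0.1001, 0.023 ]), array([283.2, 230.3]), array([ 66,  55, 726], dtype=int32))]
a 225 [(array([-0.0009,  0.135 ,  0.023 ]), array([293. , 236.5]), array([ 34,  24, 404], dtype=int32))]
a 235 []
b 200 []
b 215 []
b 225 []
b 235 []
```

Emit:
jog_arm(deltas=[-0.005,0.216,0,0,10,0,-1,-0.005,0.216,0,0,10,0,-1,-0.005,0.216,0,0,10,0,-1,-0.005,0.216,0,0,10,0,-1,-0.005,0.216,0,0,10,0,-1,-0.005,0.216,0.043,0,10,0,-1,-0.005,0.216,0.043,0,10,0,-1,-0.005,0.216,0.043,0,10,0,-1])

```text
time: 18.35
tool_pos: [0.6572, -0.0315, 0.1727]
tcp_rot: [-2.177, -2.078, -0.18]
wrist_force: [-0.3, -0.3, -0.0]
width: -0.005
grip_force: 0.0
```

```bash
python3 - <<'E'
from caps import *
w=shot("wrist","w12.png");save(w,"w.npy");st=readout.read_state();print(inch(st["tool_pos"]))
go(ch([0.001,.045,.021]),RCH)
for t in (215,230,245):print(t,tops(w,.022,300,t,(-.06,.06,.02,.34)))
E
```

```text
[-0.0046  0.045   0.087 ]
move [0.0001 0.0059 0.066 ] turn [-0.2625  0.0808  0.0114]
215 [(array([-0.0399,  0.1358,  0.022 ]), array([268.3,  86.6]), array([  26,  172, 2430], dtype=int32)), (array([-0.0055,  0.1371,  0.022 ]), array([323.9,  84.1]), array([   96,   197, 13224], dtype=int32)), (array([0.0263, 0.1329, 0.022 ]), array([375.3,  91.3]), array([  15,  156, 1192], dtype=int32))]
230 [(array([-0.027 ,  0.1666,  0.022 ]), array([287.3,  30. ]), array([ 18,  66, 844], dtype=int32)), (array([-0.0042,  0.1605,  0.022 ]), array([326. ,  41.4]), array([  70,   76, 3940], dtype=int32)), (array([-0.0003,  0.1139,  0.022 ]), array([332.1, 123.3]), array([  70,   77, 3882], dtype=int32))]
245 []
```

Emit:
jog_arm(deltas=[0,0.005,0,0,0,0,-1,0,0.005,0.02,0,0,0,-1,0,0.005,0.045,0,0,0,-1,0,0.005,0.065,0,0,0,-1,0,0.005,0.066,0,0,0,-1,0.008,0.005,0.066,0,0,0,-1,0.016,0.005,0.066,0,0,0,-1,0.024,0.005,0.066,0,0,0,-1])

```text
time: 19.2
tool_pos: [0.6677, 0.0032, 0.1176]
tcp_rot: [-2.182, -2.085, -0.191]
wrist_force: [0.4, -1.0, -0.0]
width: 0.001
grip_force: 0.5
```

Emit:
jog_arm(deltas=[0.006,0,0,0,0,0,-1,0.012,0,0,0,0,0,-1,0.018,0,0,0,0,0,-1,0.024,0,0,0,0,0,-1,0.03,0,0,0,0,0,-1,0.036,0,0,0,0,0,-1,0.044,0,0,0,0,0,-1,0.052,0,0,0,0,0,-1])

```text
time: 20.0
tool_pos: [0.6689, 0.0545, 0.1243]
tcp_rot: [-2.181, -2.083, -0.188]
wrist_force: [0.3, -0.9, 0.4]
width: -0.0
grip_force: 0.4
```

```bash
python3 - <<'E'
from h import *
st=readout.read_state();print(inch(st["tool_pos"]),st["wrist_force"])
E
```

```text
[0.0016 0.1215 0.022 ] [ 0.2729 -0.8862  0.3849]
```

Emit:
jog_arm(deltas=[-0.006,0,0,0,0,0,-1,-0.006,0,-0.05,0,0,0,-1,-0.006,0,-0.1,0,0,0,-1,0.045,0,-0.11,0,0,0,0.8,0.095,0,-0.11,0,0,0,0.8,0.1,0,-0.11,0,0,0,0.8,0.1,0,-0.11,0,0,0,0.8])

```text
time: 20.7
tool_pos: [0.6725, 0.1348, 0.2501]
tcp_rot: [-2.178, -2.087, -0.188]
wrist_force: [-0.6, -1.5, 0.0]
width: 0.68
grip_force: 0.0
```

```bash
python3 - <<'E'
from caps import *
w=shot("wrist","w13.png");save(w,"w.npy");st=readout.read_state();print(st["time"],inch(st["tool_pos"]))
for t in(215,225,235):print(tops(w,.026,300,t,(-.09,.09,.1,.35)))
go(ch([0,.222,.021]),RCH)
E
```

```text
20.75 [0.0012 0.221  0.1313]
[(array([-0.0083,  0.2179,  0.026 ]), array([311.3, 211.7]), array([  72,   86, 3490], dtype=int32)), (array([0.0003, 0.1631, 0.026 ]), array([321.2, 268.8]), array([  47,   46, 1766], dtype=int32))]
[(array([-0.0084,  0.2189,  0.026 ]), array([311.1, 210.6]), array([  71,   82, 3296], dtype=int32)), (array([0.0003, 0.1674, 0.026 ]), array([321.2, 264.5]), array([  45,   42, 1236], dtype=int32))]
[]
move [ 0.0013 -0.001   0.1103] turn [-0.1215  0.1679  0.1309]
```

Emit:
jog_arm(deltas=[0,-0.01,0.04,0,0,0,0.8,0,-0.01,0.07,0,0,0,0.8,0,-0.01,0.1,0,0,0,0.8,0,-0.01,0.11,0,0,0,0.8,0,-0.01,0.11,0,0,0,0.8,0,-0.01,0.11,0,0,0,-1,0,-0.01,0.11,0,0,0,-1,0,-0.01,0.11,0,0,0,-1], squeeze=25)

```text
time: 21.55
tool_pos: [0.6649, 0.1525, 0.1437]
tcp_rot: [-2.182, -2.085, -0.192]
wrist_force: [0.4, -0.6, 0.1]
width: 0.646
grip_force: 26.8
```

Emit:
jog_arm(deltas=[0,0,0,0,0,0,-1,0,0,0,0,0,0,-1,0,0,-0.04,0,0,0,-1,0,0,-0.08,0,0,0,-1,0,0,-0.12,0,0,0,-1,0,0,-0.12,0,0,0,-1])

```text
time: 22.15
tool_pos: [0.6663, 0.132, 0.2682]
tcp_rot: [-2.185, -2.089, -0.204]
wrist_force: [0.7, 0.3, 1.1]
width: 0.644
grip_force: 27.0
```

```bash
python3 - <<'E'
from h import *
st=readout.read_state();print(st["tool_pos"],st["width"],st["grip_force"])
go([.447,-.094,.2],Rdown(-2.5) )
E
```

```text
[0.6663 0.132  0.2682] 0.6436624614422815 26.95517599582672
move [-0.2438 -0.2094  0.0237] turn [ 0.6963 -9.9896 -0.0944]
```

Emit:
jog_arm(deltas=[-0.24,-0.207,0.024,0.7,-10,0,-1,-0.24,-0.207,0.024,0.7,-10,0,-1,-0.24,-0.207,0.024,0.7,-10,0,-1,-0.24,-0.207,0.024,0.7,-10,0,-1,-0.24,-0.207,0.024,0.7,-10,0,-1,-0.24,-0.207,0.024,0.7,-10,0,-1,-0.24,-0.207,0.024,0.7,-10,0,-1,-0.24,-0.207,0.024,0.7,-10,0,-1])

```text
time: 22.95
tool_pos: [0.4422, -0.0914, 0.1934]
tcp_rot: [-2.266, -2.161, 0.019]
wrist_force: [0.9, 0.6, 0.5]
width: 0.644
grip_force: 26.9
```

```bash
python3 - <<'E'
from caps import *
st=readout.read_state();print(st["tool_pos"],st["width"]);go([.447,-.090,.029],Rdown(-2.5))
E
```

```text
[ 0.4422 -0.0914  0.1934] 0.6441699617820392
move [0.0018 0.0074 0.1643] turn [-0.921   0.0902 -0.2276]
```

Emit:
jog_arm(deltas=[0.002,0.006,0.05,-0.9,0,0,-1,0.002,0.006,0.1,-0.9,0,0,-1,0.002,0.006,0.14,-0.9,0,0,-1,0.002,0.006,0.163,-0.9,0,0,-1,0.002,0.006,0.164,-0.9,0,0,-1,0.002,0.006,0.164,-0.9,0,0,-1,0.002,0.006,0.164,-0.9,0,0,0.5,0.002,0.006,0.164,-0.9,0,0,0.5])

```text
time: 23.75
tool_pos: [0.4512, -0.0892, 0.033]
tcp_rot: [2.265, 2.167, 0.004]
wrist_force: [-0.5, -0.4, -0.1]
width: 0.753
grip_force: 0.0
```

Emit:
jog_arm(deltas=[0,0,0,0,0,0,0.5,0,0,-0.05,0,0,0,0.5,0,0,-0.1,0,0,0,0.5,0,0,-0.15,0,0,0,-1,0,0,-0.19,0,0,0,-1,0,0,-0.19,0,0,0,-1,0,0,-0.19,0,0,0,-1])

```text
time: 24.45
tool_pos: [0.4496, -0.0889, 0.2233]
tcp_rot: [2.265, 2.166, 0.005]
wrist_force: [0.5, 0.5, -1.2]
width: 0.068
grip_force: 0.0
```

```bash
python3 - <<'E'
from caps import *
st=readout.read_state();print(st["tool_pos"],st["width"],st["wrist_force"])
go(ch([-.001,.09,.09]),RCH)
a=shot("scene","s14.png");save(a,"a.npy")
for t in(200,215,225): print(t,tops(a,.018,60,t,(-.1,.1,-.05,.34)))
# caps in tray: shadowed sides -> dark rings on the white floor
g=a["color"];print(blob((g.min(2)<200)&(cv2.fillConvexPoly(np.zeros(g.shape[:2],np.uint8),np.array([[304,192],[347,236],[383,214],[340,172]]),1)>0),8))
E
```

```text
[ 0.4496 -0.0889  0.2233] 0.06759406511440948 [ 0.4857  0.539  -1.163 ]
move [0.1103 0.2097 0.0387] turn [ 0.418  10.1699  0.1543]
200 [(array([-0.0433,  0.1065,  0.018 ]), array([301.8, 224.4]), array([17, 17, 73], dtype=int32))]
215 [(array([0.0152, 0.0914, 0.018 ]), array([279.7, 230.8]), array([ 66,  58, 633], dtype=int32))]
225 [(array([-0.0006,  0.1588,  0.018 ]), array([297.8, 243.4]), array([ 22,  16, 212], dtype=int32))]
[(array([361.5, 194.2]), array([339, 172,  45,  44, 149], dtype=int32)), (array([327.7, 194.4]), array([319, 188,  19,  11,  99], dtype=int32)), (array([342.8, 208.2]), array([334, 201,  19,  12, 102], dtype=int32)), (array([356.3, 225. ]), array([348, 217,  20,  14,  95], dtype=int32))]
```

Three cap shadows show in the tray and the lid is at chute y ≈ 0.16. Next: push it out.

Emit:
jog_arm(deltas=[0.108,0.215,0,0,10,0,-1,0.108,0.215,0,0,10,0,-1,0.108,0.215,0,0,10,0,-1,0.108,0.215,0,0,10,0,-1,0.108,0.215,0,0,10,0,-1,0.108,0.215,0.038,0,10,0,-1,0.108,0.215,0.038,0,10,0,-1,0.108,0.215,0.038,0,10,0,-1])

```text
time: 25.3
tool_pos: [0.6656, 0.0099, 0.1797]
tcp_rot: [-2.178, -2.082, -0.184]
wrist_force: [0.5, -0.1, 0.2]
width: -0.0
grip_force: 0.0
```

```bash
python3 - <<'E'
from caps import *
w=shot("wrist","w15.png");save(w,"w.npy");st=readout.read_state();print(inch(st["tool_pos"]))
go(ch([0.001,.09,.021]),RCH)
for t in (215,230,245):print(t,tops(w,.02,300,t,(-.06,.06,.02,.34)))
E
```

```text
[0.0016 0.0872 0.0865]
move [ 0.0029 -0.0005  0.0655] turn [-0.0742  0.0997  0.0909]
215 [(array([-0.0004,  0.1618,  0.02  ]), array([321.6, 114.3]), array([ 102,  149, 8035], dtype=int32)), (array([-0.0407,  0.1499,  0.02  ]), array([259.9, 133.3]), array([  23,  106, 1412], dtype=int32)), (array([0.04  , 0.1573, 0.02  ]), array([384.5, 121.6]), array([ 22,  92, 989], dtype=int32))]
230 [(array([0.0001, 0.1661, 0.02  ]), array([322.4, 107.2]), array([  72,   93, 5362], dtype=int32)), (array([-0.0261,  0.1686,  0.02  ]), array([281., 103.]), array([ 11,  50, 326], dtype=int32)), (array([0.0258, 0.1655, 0.02  ]), array([362.9, 108.1]), array([ 10,  54, 358], dtype=int32))]
245 []
```

Emit:
jog_arm(deltas=[0,0,0.02,0,0,0,-1,0,0,0.045,0,0,0,-1,0,0,0.065,0,0,0,-1,0,0,0.065,0,0,0,-1,0.01,0,0.065,0,0,0,-1,0.02,0,0.065,0,0,0,-1,0.028,0,0.065,0,0,0,-1,0.035,0,0.065,0,0,0,-1])

```text
time: 26.15
tool_pos: [0.6711, 0.0563, 0.1268]
tcp_rot: [-2.181, -2.088, -0.194]
wrist_force: [-0.3, -1.9, -1.0]
width: -0.0
grip_force: 0.2
```

Emit:
jog_arm(deltas=[0.008,0,0,0,0,0,-1,0.016,0,0,0,0,0,-1,0.024,0,0,0,0,0,-1,0.032,0,0,0,0,0,-1,0.04,0,0,0,0,0,-1,0.048,0,0,0,0,0,-1,0.055,0,0,0,0,0,-1,0.06,0,0,0,0,0,-1])

```text
time: 26.95
tool_pos: [0.673, 0.1151, 0.1357]
tcp_rot: [-2.181, -2.086, -0.191]
wrist_force: [-0.8, -0.7, 0.5]
width: -0.002
grip_force: 0.3
```

Emit:
jog_arm(deltas=[-0.006,0,0,0,0,0,-1,-0.006,0,-0.05,0,0,0,-1,-0.006,0,-0.1,0,0,0,-1,0.04,0,-0.11,0,0,0,1,0.046,0,-0.11,0,0,0,1,0.046,0,-0.11,0,0,0,1,0.046,0,-0.11,0,0,0,1])

```text
time: 27.65
tool_pos: [0.673, 0.14, 0.2501]
tcp_rot: [-2.18, -2.086, -0.187]
wrist_force: [0.0, 0.4, -0.3]
width: 0.683
grip_force: 0.0
```

```bash
python3 - <<'E'
from caps import *
w=shot("wrist","w16.png");save(w,"w.npy");st=readout.read_state();print(st["time"],inch(st["tool_pos"]),st["width"])
for t in(200,215,225,235):print(tops(w,.02,300,t,(-.09,.09,.1,.35)))
go(ch([0,.226,.019]),RCH)
E
```

```text
27.7 [0.0016 0.2274 0.1306] 0.7618035616680268
[(array([0.0003, 0.2259, 0.02  ]), array([320.9, 206.8]), array([  67,   63, 3311], dtype=int32)), (array([-0.0269,  0.1339,  0.02  ]), array([292.8, 297.8]), array([ 10,  70, 481], dtype=int32)), (array([0.0267, 0.1335, 0.02  ]), array([348.3, 298.2]), array([ 10,  71, 530], dtype=int32)), (array([0.0397, 0.1224, 0.02  ]), array([361.3, 308. ]), array([ 11,  54, 459], dtype=int32)), (array([-0.0401,  0.123 ,  0.02  ]), array([279.6, 307.4]), array([ 11,  53, 439], dtype=int32))]
[(array([0.0004, 0.2257, 0.02  ]), array([321.1, 207. ]), array([  65,   63, 3125], dtype=int32))]
[(array([0.0004, 0.2258, 0.02  ]), array([321.1, 206.9]), array([  65,   62, 3002], dtype=int32))]
[]
move [-0.001  -0.0014  0.1116] turn [-0.0636  0.1798  0.1046]
```

Emit:
jog_arm(deltas=[-0.001,-0.001,0.04,0,0,0,1,-0.001,-0.001,0.07,0,0,0,1,-0.001,-0.001,0.1,0,0,0,1,-0.001,-0.001,0.111,0,0,0,1,-0.001,-0.001,0.111,0,0,0,1,-0.001,-0.001,0.111,0,0,0,-1,-0.001,-0.001,0.111,0,0,0,-1,-0.001,-0.001,0.111,0,0,0,-1], squeeze=35)

```text
time: 28.5
tool_pos: [0.6756, 0.1587, 0.1449]
tcp_rot: [-2.183, -2.088, -0.197]
wrist_force: [0.4, 0.0, 0.0]
width: 0.707
grip_force: 37.8
```

Emit:
jog_arm(deltas=[0,0,0,0,0,0,-1,0,0,0,0,0,0,-1,0,0,-0.04,0,0,0,-1,0,0,-0.08,0,0,0,-1,0,0,-0.12,0,0,0,-1,0,0,-0.12,0,0,0,-1])

```text
time: 29.1
tool_pos: [0.6765, 0.138, 0.2693]
tcp_rot: [-2.186, -2.092, -0.208]
wrist_force: [0.6, -0.3, 0.7]
width: 0.706
grip_force: 38.3
```

```bash
python3 - <<'E'
from h import *
st=readout.read_state();print(st["tool_pos"],st["width"],st["grip_force"])
go([.48,-.0,.25],Rdown(-2.5) )
go([.374,-.272,.25],Rdown(3) )
E
```

```text
[0.6765 0.138  0.2693] 0.7060337676295106 38.34916412830353
move [-0.1474 -0.1903 -0.0094] turn [ 0.9145 -9.9931 -0.025 ]
move [-0.4195 -0.2839 -0.0589] turn [ 1.3934 -9.9415 -5.5109]
```

Emit:
jog_arm(deltas=[-0.42,-0.284,-0.059,1,-10,2,-1,-0.42,-0.284,-0.059,1,-10,2,-1,-0.42,-0.284,-0.059,1,-10,2,-1,-0.42,-0.284,-0.059,1,-10,2,-1,-0.42,-0.284,-0.059,1,-10,2,-1,-0.42,-0.284,-0.059,1,-10,2,-1,-0.42,-0.284,-0.059,1,-10,2,-1,-0.42,-0.284,-0.059,1,-10,2,-1])

```text
time: 29.9
tool_pos: [0.4339, -0.1846, 0.2485]
tcp_rot: [-2.297, -2.126, 0.021]
wrist_force: [0.4, -1.0, -0.4]
width: 0.708
grip_force: 38.3
```

```bash
python3 - <<'E'
from h import *
st=readout.read_state();print(st["time"],st["tool_pos"],st["width"],st["grip_force"])
w=shot("wrist","w17.png");save(w,"w.npy")
a=load("a.npy")
T=np.array([[.302,-.330,.055],[.313,-.214,.055],[.4298,-.3425,.055],[.441,-.22,.055]])
print(proj(w,T))
go([.374,-.272,.2],Rdown(-4.5))
E
```

```text
29.9 [ 0.4339 -0.1846  0.2485] 0.7080984606436678 38.33278298377991
[[233.6085 299.6446]
 [226.4976 215.603 ]
 [331.4751 302.2932]
 [333.7196 212.9909]]
move [-0.0859 -0.0477  0.0498] turn [-1.2794  0.4151 -0.1314]
```

```bash
python3 - <<'E'
from h import *
w=load("w.npy");g=cv2.cvtColor(w["color"],cv2.COLOR_BGR2GRAY)
print("cols@255-300, rows 190-250:",g[190:250:2,255:300].mean(1).round().astype(int))
print("rows 222-236, cols 200-250:",g[222:236,200:250:2].mean(0).round().astype(int))
print("rows 222-236, cols 310-370:",g[222:236,310:370:2].mean(0).round().astype(int))
E
```

```text
cols@255-300, rows 190-250: [ 37  38  41  68  55  56  56  56  62 142 132 151 157 152 145 144 146 153
 162 166 170 177 183 189 194 190 194 185 179 178]
rows 222-236, cols 200-250: [ 22  22  22  23  24  23  24  25  25  25  26  28  27  27  52 126  57  46
  46  46  48  46 102 135 138]
rows 222-236, cols 310-370: [230 228 226 227 227 226 226 226 227 225 226 225 227 230 235 237 237 235
 232 226 213 203 191 178 169 168 175 168 141 126]
```

```bash
python3 - <<'E'
from h import *
w=load("w.npy");g=cv2.cvtColor(w["color"],cv2.COLOR_BGR2GRAY)
for c0 in (240,260,280,300,320):
    print(c0,g[170:216:2,c0:c0+8].mean(1).round().astype(int))
print(atz(w,[(278,196),(230,229)],.055))
st=readout.read_state();print(st["time"],st["tool_pos"],w["origin"])
b=shot("side");a=shot("scene")
for c,n in((a,"scene"),(b,"side")):
    print(n,proj(c,[[.302,-.330,.055],[.313,-.214,.055],[.4298,-.3425,.055],[.441,-.22,.055]]).round(0).tolist())
E
```

```text
240 [ 29  28  28  30  28  28  28  28  29  28  29  28  43  52  48  49  49  49
  74 130 104 101 100]
260 [ 35  35  34  35  35  33  35  35  35  34  34  35  39  64  52  52  53  53
  66 146 132 146 145]
280 [ 40  39  39  40  39  40  39  38  39  38  40  39  40  72  57  57  58  58
  61 146 130 150 149]
300 [ 44  44  43  43  43  42  42  43  42  42  42  42  43  70  60  60  60  60
  63 113 183 203 130]
320 [ 45  45  45  45  44  44  44  44  42  44  44  44  44  57  62  60  62  69
 130 231 128 107 108]
[[ 0.3776 -0.1944  0.055 ]
 [ 0.3143 -0.2313  0.055 ]]
29.95 [ 0.4296 -0.19    0.2481] [ 0.4419 -0.1135  0.3738]
scene [[320.0, 118.0], [338.0, 139.0], [286.0, 131.0], [304.0, 154.0]]
side [[299.0, 341.0], [278.0, 307.0], [343.0, 319.0], [319.0, 286.0]]
```

Emit:
jog_arm(deltas=[-0.086,-0.05,0.05,-1.2,0,0,-1,-0.086,-0.05,0.05,-1.2,0,0,-1,-0.086,-0.05,0.1,-1.2,0,0,-1,-0.086,-0.05,0.12,-1.2,0,0,-1,-0.086,-0.05,0.12,-1.2,0,0,-1])

```text
time: 30.55
tool_pos: [0.3743, -0.2625, 0.1255]
tcp_rot: [-2.302, -2.129, 0.001]
wrist_force: [-0.5, 0.6, -0.5]
width: 0.702
grip_force: 38.4
```

```bash
python3 - <<'E'
from h import *
st=readout.read_state();print(st["time"],st["tool_pos"],st["width"],st["grip_force"])
w=shot("wrist");g=cv2.cvtColor(w["color"],cv2.COLOR_BGR2GRAY)
go([.373,-.272,.035],Rdown(-4.5))
p=proj(w,[[.313,-.214,.055],[.375,-.21,.055],[.441,-.22,.055]]);print(p)
r,c=int(p[1][1]),int(p[1][0]);print(r,g[r-20:r+20,c-10:c+10].mean(1).round().astype(int))
for k in(0,2): r,c=int(p[k][1])+25,int(p[k][0]);print(c,g[r-3:r+3,c-20:c+20].mean(0).round().astype(int))
E
```

```text
30.55 [ 0.3743 -0.2625  0.1255] 0.7023576904861318 38.38732659816742
move [-0.0086 -0.0024  0.0931] turn [-0.0456 -0.0657  0.0805]
[[229.178  162.0868]
 [317.9385 149.1279]
 [414.9698 156.1849]]
149 [ 32  31  32  32  32  33  34  34  34  35  35  41  57  55  56  56  57  69
 114 140 141 134 121 131 175 179 180 179 179 178 179 179 179 178 178 178
 178 177 177 177]
229 [ 25  25  26  26  27  27  25  26  26  27  28  28  28  28  29  28  29  29
  29  28  30  30  30  47 105 137 156 147 103  62  50  49  50  49  51  51
  51  52  50  51]
414 [ 60  56  55  56  55  55  54  56  56  56  57  54  55  54  55  57  81 121
 156 146 122  82  45  32  32  31  30  31  30  30  31  30  29  29  30  28
  29  29  29  29]
```

Emit:
jog_arm(deltas=[-0.009,-0.001,0.03,0,0,0,-1,-0.009,-0.001,0.06,0,0,0,-1,-0.009,-0.001,0.092,0,0,0,-1,-0.009,-0.001,0.092,0,0,0,-1,-0.009,-0.001,0.092,0,0,0,0.65,-0.009,-0.001,0.092,0,0,0,0.65,-0.009,-0.001,0.092,0,0,0,0.65])

```text
time: 31.3
tool_pos: [0.3776, -0.276, 0.0406]
tcp_rot: [2.299, 2.128, 0.002]
wrist_force: [0.5, -0.6, 0.3]
width: 0.82
grip_force: 0.0
```

Emit:
jog_arm(deltas=[0,0,-0.05,0,0,0,0.65,0,0,-0.1,0,0,0,0.65,0,0,-0.15,0,0,0,0.65,0,0,-0.2,0,0,0,0.2,0,0,-0.22,0,0,0,0.2,0,0,-0.22,0,0,0,0.2])

```text
time: 31.9
tool_pos: [0.3774, -0.2762, 0.2648]
tcp_rot: [2.295, 2.122, 0.004]
wrist_force: [0.4, -0.2, -0.5]
width: 0.599
grip_force: 0.0
```

```bash
python3 - <<'E'
from caps import *
st=readout.read_state();print(st["time"],st["tool_pos"],st["width"])
w=shot("wrist","w18.png");a=shot("scene");b=shot("side");save(a,"a.npy")
for c,n in((a,"sc"),(b,"sd"),(w,"w")):
    u,v=proj(c,[[.373,-.272,.024]])[0].astype(int);print(n,u,v,[(x,s) for x,s in blob(c["color"].min(2)>150,40) if abs(x[0]-u)<25 and abs(x[1]-v)<25])
print("left in chute",tops(a,.02,60,225,(-.1,.1,-.09,.34)))
g=a["color"];print(blob((g.min(2)<200)&(cv2.fillConvexPoly(np.zeros(g.shape[:2],np.uint8),np.array([[304,192],[347,236],[383,214],[340,172]]),1)>0),8))
go([.3755,.2365,.26],Rdown(2.5))
E
```

```text
31.9 [ 0.3774 -0.2762  0.2648] 0.598954200688761
sc 312 143 [(array([310.6, 143.4]), array([302, 137,  20,  14, 203], dtype=int32))]
sd 309 318 [(array([311.5, 319.9]), array([301, 311,  23,  19, 343], dtype=int32))]
w 316 172 [(array([315.6, 166.7]), array([ 271,  125,   93,   87, 7341], dtype=int32))]
left in chute []
[(array([361.5, 194.2]), array([339, 172,  45,  44, 149], dtype=int32)), (array([327.9, 194.2]), array([319, 187,  19,  12, 101], dtype=int32)), (array([342.8, 208.2]), array([334, 201,  19,  12, 102], dtype=int32)), (array([356.3, 225. ]), array([348, 217,  20,  14,  95], dtype=int32))]
move [ 0.5088 -0.0385 -0.0035] turn [ 0.1465  0.113  -6.9625]
```

Lid is in the tub in both views, all three caps are in the tray, and nothing is left in the lane. Now to the console.

Emit:
jog_arm(deltas=[0.046,0.01,0,0,0,0,0.2,0.092,0.02,0,0,0,0,0.2,0.138,0.03,0,0,0,0,0.2,0.184,0.04,0,0,0,0,0.2,0.23,0.05,0,0,0,0,0.2,0.275,0.05,0,0,0,0,0.2,0.32,0.04,0,0,0,-7,0.2,0.365,0.02,0,0,0,-7,0.2])

```text
time: 32.85
tool_pos: [0.4222, 0.0898, 0.2549]
tcp_rot: [2.168, 2.271, -0.004]
wrist_force: [1.2, 0.4, -0.6]
width: 0.597
grip_force: 0.0
```

Emit:
jog_arm(deltas=[0.045,-0.02,0,0,0,0,0.2,0.09,-0.04,0,0,0,0,0.2,0.138,-0.053,0,0,0,0,0.2,0.138,-0.053,0,0,0,0,0.2])

```text
time: 33.25
tool_pos: [0.3605, 0.2279, 0.2545]
tcp_rot: [2.162, 2.279, -0.004]
wrist_force: [0.5, -1.1, -0.4]
width: 0.601
grip_force: 0.0
```

```bash
python3 - <<'E'
from h import *
w=shot("wrist","w19.png");save(w,"w.npy");st=readout.read_state();print(st["time"],st["tool_pos"])
go([.3755,.238,.1],Rdown(2.5))
print("pred grip,clip",proj(w,[[.3755,.238,.09],[.3366,.3115,.063]]))
g=w["color"];u,v=proj(w,[[.3366,.3115,.063]])[0].astype(int);print(g[v-14:v+15:2,u-20:u+21:2].min(2))
E
```

```text
33.3 [0.3616 0.2255 0.2545]
move [0.0124 0.0146 0.1544] turn [-0.0587  0.2462  0.4321]
pred grip,clip [[337.7113 181.6281]
 [304.3677 106.3707]]
[[ 45  66 167 183 186 188 187 185 182 186 186 189 191 189 187 189 227 194
  232 233 235]
 [ 44  66 166 183 184 185 184 187 184 182 188 187 188 188 190 190 226 193
  232 234 235]
 [ 45  65 166 183 186 187 185 188 184 185 187 189 188 189 185 190 228 193
  231 233 235]
 [ 45  62 164 184 187 186 187 187 185 185 187 188 187 186 185 190 226 193
  232 232 235]
 [ 46  61 165 186 187 188 187 184 184 186 187 187 187 188 189 190 227 196
  232 234 235]
 [ 42  56 161 182 187 185 184 186 186 186 184 184 187 191 189 188 228 191
  233 233 235]
 [ 47  58 157 183 182 185 189 175 174 175 175 172 175 192 186 190 227 194
  232 233 236]
 [ 46  55 155 184 184 184 199 222 223 223 223 224 223 224 195 191 226 194
  232 233 235]
 [ 46  51 152 181 183 184 196 225 225 226 224 224 227 227 222 195 227 193
  233 233 235]
 [ 47  53 150 181 185 183 195 225 227 226 226 226 227 227 199 193 227 194
  233 234 235]
 [ 45  50 152 181 184 185 186 218 218 218 219 220 216 196 187 192 226 195
  232 234 235]
 [ 45  50 150 180 184 185 180 183 182 185 186 187 185 185 187 192 229 192
  232 234 234]
 [ 47  50 145 178 180 182 186 186 188 190 188 186 184 186 188 191 227 194
  233 233 235]
 [ 48  50 143 178 181 185 186 187 189 188 188 188 185 187 186 189 227 193
  231 233 235]
 [ 47  45 142 174 181 181 184 187 186 189 186 186 188 187 186 191 227 194
  232 234 235]]
```

Emit:
jog_arm(deltas=[0.012,0.0145,0,0,0,0,0.2,0.012,0.0145,0.05,0,0,0,0.2,0.012,0.0145,0.1,0,0,0,0.2,0.012,0.0145,0.13,0,0,0,0.2,0.012,0.0145,0.153,0,0,0,0.2,0.012,0.0145,0.153,0,0,0,0.2,0.012,0.0145,0.153,0,0,0,-1,0.012,0.0145,0.153,0,0,0,-1], squeeze=20)

```text
time: 34.1
tool_pos: [0.3756, 0.2347, 0.1042]
tcp_rot: [-2.173, -2.267, 0.011]
wrist_force: [-11.4, -1.3, -3.5]
width: 0.324
grip_force: 22.5
```

Emit:
jog_arm(deltas=[0,0,0,0,0,0,-1,0,0,0,0,0,0,-1,0,0,0,0,0,0,-1])

```text
time: 34.4
tool_pos: [0.3756, 0.2347, 0.1042]
tcp_rot: [2.172, 2.269, -0.009]
wrist_force: [-10.5, -0.7, 2.8]
width: 0.32
grip_force: 23.4
```

```bash
python3 - <<'E'
from h import *
w=load("w.npy");g=w["color"].astype(int)
# clip top: bright pixels left of track
x0,y0=290,100;m=g[y0:122,x0:314].min(2)>205;m[:,22:]=0
ys,xs=np.nonzero(m);print("clip px",xs.mean()+x0,ys.mean()+y0,xs.min()+x0,xs.max()+x0,ys.min()+y0,ys.max()+y0)
cl=atz(w,[(xs.mean()+x0,(ys.min()+ys.max())/2+y0)],.063)[0];print("clip",cl)
# white line on the black grip
r=g[150:215,325:350].min(2);print("line rows",r.mean(1).round().astype(int))
# box ends
print("box col",g[20:60,315:320].mean((1,2)).round().astype(int), g[180:230,315:318].mean((1,2)).round().astype(int))
st=readout.read_state();print(st["tool_pos"],st["width"],st["grip_force"])
E
```

```text
clip px 303.76724137931035 108.44827586206897 297 311 105 112
clip [0.336  0.3093 0.063 ]
line rows [184 184 184 184 183 184 184 184 184 184 184 184 184 183 183 183 183 182
 181 177 138  74  53  49  47  47  47  51  57  66  73  73  71  70  72 112
 217 247 188  84  63  61  61  60  62  94 185 229 231 219 191 186 186 186
 186 186 186 186 187 186 178 149  65  48  49]
box col [ 36  36  38  37  37  38  37  38  38  39  40  39  41  42  42  48  89 154
 173 186 194 194 194 194 193 193 192 193 192 192 192 193 193 193 194 195
 197 196 196 195] [215 215 216 215 216 215 216 216 214 201 195 193 192 192 193 193 194 194
 193 194 195 193 192 193 192 191 192 193 193 191 182 152  64  47  48  49
  47  47  46  47  47  49  47  49  48  47  48  47  47  47]
[0.3756 0.2347 0.1042] 0.31959179346682076 23.370707631111145
```

```bash
python3 - <<'E'
from h import *
w=load("w.npy");print("stop grip",atz(w,[(337,187),(337,187)],.11)[0],"top edges",atz(w,[(337,178.5),(337,195)],.11)[:,1],"z.09:",atz(w,[(337,187)],.09)[0])
print("box -y edge/+y edge",atz(w,[(316.5,211.3),(317,36.8)],.055),"track -y",atz(w,[(337,195.5),(316,189.5)],.069))
w1=load("w1.npy");print("initial",atz(w1,[(321,180)],.11)[0])
E
```

```text
stop grip [0.3739 0.2369 0.11  ] top edges [0.2453 0.2288] z.09: [0.3751 0.2322 0.09  ]
box -y edge/+y edge [[0.3546 0.1929 0.055 ]
 [0.3467 0.3794 0.055 ]] track -y [[0.3771 0.2175 0.069 ]
 [0.353  0.2233 0.069 ]]
initial [0.3733 0.2852 0.11  ]
```

Emit:
jog_arm(deltas=[0.012,-0.001,0,0,0,0,-1,0.024,-0.001,0,0,0,0,-1,0.036,-0.001,0,0,0,0,-1,0.048,-0.001,0,0,0,0,-1,0.06,-0.001,0,0,0,0,-1,0.07,-0.001,0,0,0,0,-1,0.074,-0.001,0,0,0,0,-1,0.074,-0.001,0,0,0,0,-1])

```text
time: 35.2
tool_pos: [0.3717, 0.3097, 0.1042]
tcp_rot: [2.172, 2.269, -0.007]
wrist_force: [-9.5, 0.8, 1.7]
width: 0.32
grip_force: 23.2
```

Emit:
jog_arm(deltas=[0,0,0,0,0,0,0.3,0,0,0,0,0,0,0.3,0,0,0,0,0,0,0.3,-0.02,0,-0.05,0,0,0,0.3,-0.045,0,-0.1,0,0,0,0.3,-0.06,0,-0.15,0,0,0,0.3,-0.06,0,-0.15,0,0,0,0.3,-0.06,0,-0.15,0,0,0,0.3])

```text
time: 36.0
tool_pos: [0.3787, 0.2507, 0.2576]
tcp_rot: [2.169, 2.264, 0.012]
wrist_force: [0.4, -0.3, 0.5]
width: 0.645
grip_force: 0.0
```

```bash
python3 - <<'E'
from h import *
w=shot("wrist","w20.png");save(w,"w.npy");st=readout.read_state();print(st["time"],st["tool_pos"],w["origin"])
g=w["color"].astype(int)
p=proj(w,[[.372,.311,.11],[.336,.3093,.063]]);print(p)
u,v=p[0].astype(int);r=g[v-20:v+20,u-5:u+6].min(2).mean(1).round().astype(int);print("line rows from",v-20,r)
x0,y0=p[1].astype(int)-14;m=g[y0:y0+28,x0:x0+24].min(2)>205;ys,xs=np.nonzero(m);print("clip",xs.min()+x0,xs.max()+x0,ys.min()+y0,ys.max()+y0)
k=v-20+np.argmax(r[12:28])+12;L=atz(w,[(u,k)],.11)[0];C=atz(w,[(xs.mean()+x0,(ys.min()+ys.max())/2+y0)],.063)[0]
d=np.array([-.043,.999]);print(k,L,C,"slider-clip",(L-C)[:2]@d)
E
```

```text
36.05 [0.3774 0.2504 0.255 ] [0.3745 0.3217 0.3831]
[[316.5064 132.1054]
 [283.9784 130.5921]]
line rows from 112 [ 98  98  98  99  99 100 103  97  55  47  54  64  65  65  65  65  69 119
 220 237 168  81  64  63  63  62  62  55  48  61  98 101 102 101 102 105
 104 104 104 104]Traceback (most recent call last):
  File "<stdin>", line 6, in <module>
    return umr_minimum(a, axis, None, out, keepdims, initial, where)
ValueError: zero-size array to reduction operation minimum which has no identity
```

```bash
python3 - <<'E'
from h import *
w=load("w.npy");g=w["color"].min(2).astype(int);print(g[116:146:1,268:300:2])
L=atz(w,[(316.5,130.9)],.11)[0];print(L)
for v in(129,131,133):
    C=atz(w,[(284,v)],.063)[0];print(v,C,(L-C)[:2]@np.array([-.043,.999]))
E
```

```text
[[121 150 154 152 157 156 156 158 157 157 157 155 155 159 196 192]
 [116 153 155 156 156 154 155 155 155 158 160 153 155 158 198 197]
 [117 149 153 155 156 153 156 153 158 158 156 155 156 159 195 193]
 [115 151 155 157 153 157 156 154 156 159 158 154 159 157 195 188]
 [112 150 156 155 155 156 154 154 154 160 154 156 156 159 194 191]
 [111 147 154 158 154 154 154 154 157 156 157 154 157 158 195 190]
 [105 147 153 154 153 156 156 154 156 157 154 156 158 160 193 190]
 [101 148 154 156 157 153 153 154 156 156 155 157 160 160 195 186]
 [ 94 147 154 154 156 154 152 153 152 155 158 156 158 157 196 184]
 [ 83 149 154 154 152 154 150 151 150 149 151 155 157 158 195 180]
 [ 78 147 153 155 154 157 150 148 142 142 145 150 155 157 192 174]
 [ 74 148 156 155 155 186 191 191 193 192 189 143 156 160 192 167]
 [ 70 144 152 153 141 190 193 191 192 190 191 171 152 157 196 165]
 [ 62 144 154 154 137 190 191 189 190 189 194 190 160 155 193 179]
 [ 58 141 152 152 133 190 193 192 191 189 196 196 188 155 192 175]
 [ 61 143 153 152 135 190 191 193 193 191 194 193 189 159 193 174]
 [ 60 147 150 155 141 192 19
[... 378 characters left out ...]
9 136 149 153 152 153 156 156 157 156 156 156 154 158 192 165]
 [ 45 134 148 152 153 156 155 155 156 155 155 155 154 157 192 164]
 [ 46 132 149 152 155 152 155 155 156 153 154 156 154 156 190 163]
 [ 44 126 148 152 151 155 154 157 155 152 155 155 156 154 186 171]
 [ 44 127 149 153 154 157 158 156 156 156 155 155 158 156 184 170]
 [ 41 123 151 151 154 157 157 153 154 154 155 155 157 156 188 163]
 [ 43 122 151 155 153 155 154 156 154 156 154 157 158 156 187 163]
 [ 36 120 152 154 153 155 155 155 155 157 152 157 158 156 185 171]]
[0.372  0.3121 0.11  ]
129 [0.336 0.311 0.063] -0.0004404853596911228
131 [0.336  0.3089 0.063 ] 0.0016742355383646394
133 [0.336  0.3067 0.063 ] 0.0037971419222672474
```

Slider is about 1 mm from the clip, within my measuring accuracy. One last check of the tray, tub and chute, then I hand in.

```bash
python3 - <<'E'
from caps import *
from workcell import finish_job
a=shot("scene","s21.png");b=shot("side");old=load("a.npy")
g=a["color"];r=blob((g.min(2)<200)&(cv2.fillConvexPoly(np.zeros(g.shape[:2],np.uint8),np.array([[304,192],[347,236],[383,214],[340,172]]),1)>0),8)
print(r);L=[]
for c in(a,b):
    u,v=proj(c,[[.373,-.272,.024]])[0].astype(int);L.append([(x,s[4]) for x,s in blob(c["color"].min(2)>150,40) if abs(x[0]-u)<25 and abs(x[1]-v)<25])
print(L,tops(a,.02,60,225,(-.1,.1,-.09,.34)))
d=cv2.absdiff(g,old["color"]).max(2)>60;print("changed",[(x,s[4]) for x,s in blob(d,25)])
caps=sum(60<s[4]<130 for _,s in r)
if caps==3 and L[0] and L[1]: print(finish_job())
E
```

```text
[(array([361.5, 194.2]), array([339, 172,  45,  44, 149], dtype=int32)), (array([327.9, 194.2]), array([319, 187,  19,  12, 101], dtype=int32)), (array([342.8, 208.2]), array([334, 201,  19,  12, 102], dtype=int32)), (array([356.3, 225. ]), array([348, 217,  20,  14,  95], dtype=int32))]
[[(array([310.5, 143.4]), np.int32(201))], [(array([311.6, 319.9]), np.int32(344))]] []
changed [(array([492.2,  11. ]), np.int32(807)), (array([517.7,  65. ]), np.int32(1160)), (array([556.6,  29.5]), np.int32(952)), (array([523.3,  11.2]), np.int32(30)), (array([460.6,  57.8]), np.int32(695)), (array([309.6,  37.9]), np.int32(160)), (array([532.5,  69.5]), np.int32(73)), (array([498.2,  81.4]), np.int32(40)), (array([483.3, 107.9]), np.int32(191)), (array([444.8, 112.3]), np.int32(49)), (array([466.5, 128.4]), np.int32(124)), (array([494.3, 127.4]), np.int32(99)), (array([479.2, 143.7]), np.int32(29)), (array([448.2, 156. ]), np.int32(162)), (array([446.6, 165.6]), np.int32(281)), (array([426.2, 184.1]), np.int32(43)), (array([420.4, 236.1]), np.int32(135)), (array([442.6, 253.3]), np.int32(105)), (array([437.5, 260.3]), np.int32(25))]
the job is handed in; nothing more can be done
None
```

The job is handed in at about 36 s of the 210 s allowed: the feed was stopped first, all three caps are in the wash tray, the lid is in the reject tub, and the feed slider is back within about 1 mm of its set-point clip.

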